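# Weight down a card pattern piece

## Robot

A 6-joint arm with a two-finger parallel gripper is mounted at the origin on a cart in front of the work surface, level with it; the furniture and walls round the work are solid. World frame = base frame: x ahead of the robot, y to its left, z up, the work surface at z = 0. Lengths are in m, angles in rad, forces in N, time in s.
With the tool pointing down it reaches from about 0.35 to 0.975 m from the base axis. Payload 4.9 kg.
Tool frame: the origin (TCP) lies at the very end of the fingers, on their centre line; the grasp point (between the pads) lies 19 mm behind it (ctrl.grasp_offset is the distance from the TCP to the grasp point, in m); z points along the fingers, y is the line along which they close (so a half turn about z gives the same grasp; the last joint's range is limited). The gripper opens to 85 mm and grips with 20 to 120 N. Pads are 22 mm wide; open, the fingers measure 114 mm over their backs; the gripper's body (76 mm by 85 mm) begins 54 mm behind the grasp point. The pads swing forward as they close: fully open they stand 13 mm farther back than shut.
Start: joints at [-1.431, 0.053, 1.613, -0, 1.476, -0.119], TCP at [0.16, -0.604, 0.231] pointing down, gripper open.
Joint ranges: [-3.01, 3.01], [-1.01, 2.22], [0.06, 2.58], [-1.02, 4.17], [0.09, 2.62], [-3.14, 3.14]. Speed limits (rad/s): [2.57, 2.57, 3.14, 3.14, 3.14, 3.14].

## Interface

Orientations are given as a rotation vector (axis times angle).
In Python, from station import ctrl, optics gives the robot as it stands.
- The arm moves only by the shell command python3 -m handwheel 'ROWS' [OPENING] [FORCE]. ROWS is JSON, a list of rows, each an object of numbers: "tx", "ty", "tz": the shift along the tool's x, y, z in mm; "roll": the turn about the tool's z in rad. A call has 1 to 12 rows; each row shifts and turns the commanded pose from where the row before left it, along the tool's axes as they then stand; what a row does not reach is not made up. A row lasts 1/12 s, in which the tool goes at most 41.7 mm and 7.16 degrees, less where a joint would pass 70% of its speed; a pose out of reach is approached as far as the arm can. A call with a gripper value outside its range is refused whole. OPENING is the finger opening in mm, from 0 to 85.4, set as the call begins (- or left out, the last holds). The fingers move at their own pace and stop on an object; FORCE is the grip in N (left out, the last holds). Time passes only in rows, so rows that do not move let the fingers close. It gives the time, the measured TCP pose, the force, the opening and the grip force at its end, in the units of the state.
- ctrl.get_obs(): the state, without advancing time (a new reading comes with each control period).
- optics.get_image(name): name is "scene" or "top" or "wrist"; returns (picture, depth): 400x640x3 uint8, red, green, blue; 400x640 float32, m along the optical axis (not along the pixel's ray), 0 where there is no reading.
- optics.camera_params(name): a dict with "mtx" (3x3 intrinsics, pixels), "k1" (the pictures are not rectified: a ray, as slopes to the right and down, at radius r is drawn at 1 + k1 r^2 times it, then the intrinsics apply), "extrinsics" (4x4, takes a point from camera to world coordinates); the wrist camera has in their place "tool_from_camera" (4x4, takes a point from camera to tool coordinates, whose origin is the TCP and whose axes are the flange's). Camera axes: x right, y down, z forward; pixel columns grow to the right and rows downward; lengths in m; the calibration is good to about 2 mm. A picture is of the moment at which its call begins: read the wrist's pose just before it. camera_params takes no time and is no camera call.
- ctrl.finish_job(): hands the job in; it is judged then, once.
The state is a dict: "t": time; "q": joint angles; "dq": joint speeds; "effort": joint torques, N m; "tool_pos": TCP position; "tool_rot": TCP orientation; "contact_force": force on the tool from outside, world axes, zero at the start; "wrist_torque": the same for the moment, N m; "opening": finger opening in m; "grip_force": force on a finger pad.
Only numpy, scipy, OpenCV 4.12 (cv2) and the standard library are available. Lean on these libraries where they do the work, as an engineer would, in place of code of your own. Each camera call takes 0.05 s, during which the arm holds its last target. There are 200 camera calls.

## Task

Weight down the card pattern piece before tracing: set the wide flat disc weight on the ring mark, the thicker steel weight centred on top of that disc, the rolled tape measure flat on the square mark, and stand the short wooden spool upright at the middle of the card, midway between the weights and the tape. Centre each one well, and leave the tall slim spool and the thimble standing where they are.

Things in the scene. Friction and masses are not known exactly. Their poses are not given: they have to be found in the camera images.
- card: flat buff card pattern piece, fixed to the table, 120 (its x) by 250 (its y) by 3 mm thick, rounded corners; printed with a dashed line along each long edge and a two-headed arrow along y through the centre. Origin at the centre of its underside, on the table top, so its upper face is 3 mm up; x across, y along its length, z up.
- ring_mark: circle, 58 mm across, printed in dark ink near one end of the card, 85 mm from the card's centre along its length. Origin at the circle's centre on the card's upper face. At some starts it is at the left end, at others at the right.
- square_mark: square outline, 62 mm a side, printed in dark ink near the other end of the card, 85 mm from the card's centre. Origin at the square's centre on the card's upper face.
- disc_weight: wide flat plain disc (pattern weight), dull pink, 42 mm across and 11 mm high, lying flat, flat top. Origin at the centre of its underside, z up. About 85 g. Grasp across its rim, in any direction.
- steel_weight: thick bare steel disc (pattern weight), 38 mm across and 15 mm high, lying flat, flat top. Origin at the centre of its underside, z up. About 110 g. Grasp across its rim.
- tape_roll: rolled-up tape measure lying flat, spiral seen from above, with a small end tab; about 52 mm across and 15 mm high, rigid. Origin at the centre of its underside, z up. About 30 g. Grasp across the roll, in any direction.
- wooden_spool: short thread spool with wide wooden flanges at top and bottom, 33 mm across and 36 mm high, standing upright. Origin at the centre of its underside, z up. About 25 g. Grasp across its flanges from above; it is as solid as a 33 mm cylinder.
- tall_spool: bystander, to be left alone: tall slim plastic thread spool, 29 mm across and 54 mm high, standing upright. Origin at the centre of its underside, z up. 
- thimble: bystander, to be left alone: small brass thimble, 18 mm across and 22 mm high, standing on its mouth. Origin at the centre of its underside, z up. 
Not all that is in view belongs to the job. What is shaped like the steel_weight but orange is not meant.

How it is judged:
By the outcome, as a careful person would: the job done as asked, in the order asked, and still so for the second after the job is handed in, with the robot touching nothing.
It also fails if it takes over 96 s, if anything falls off the work surface, if the arm or the gripper's body presses on something with over 40 N, if the wrist force passes 120 N, or if a joint passes its speed limit or range.

## Working session

There is one attempt and no reset: what is moved stays moved. The work goes in short steps, Python scripts to look and compute and a shell command to move; the robot and the scene stay as the last step left them, time stands still between calls to the robot, and variables do not carry over. Pictures are saved under pics/ and viewed, at most 14 in all, crops included, and the job is handed in when it is done.

```bash
mkdir -p pics; cat > h.py <<'E'
import numpy as np, cv2
from station import ctrl, optics
from scipy.spatial.transform import Rotation as R
def T_of(name,obs=None):
    p=optics.camera_params(name)
    if name!="wrist": return p,np.array(p["extrinsics"])
    T=np.eye(4);T[:3,:3]=R.from_rotvec(obs["tool_rot"]).as_matrix();T[:3,3]=obs["tool_pos"]
    return p,T@np.array(p["tool_from_camera"])
def ray(p,T,uv):
    K=np.array(p["mtx"]);d=np.array([(uv[0]-K[0,2])/K[0,0],(uv[1]-K[1,2])/K[1,1]])
    s=d.copy()
    for _ in range(20): s=d/(1+p["k1"]*(s@s))
    v=T[:3,:3]@np.array([s[0],s[1],1]);return T[:3,3],v
def onplane(p,T,uv,z):
    o,v=ray(p,T,uv);return o+v*(z-o[2])/v[2]
E
python3 - <<'E'
from h import *
for n in ("top","scene"):
    im,d=optics.get_image(n);np.save(f"pics/{n}.npy",im);np.save(f"pics/{n}_d.npy",d)
    cv2.imwrite(f"pics/{n}0.png",im[:,:,::-1])
    p=optics.camera_params(n);print(n,np.round(p["mtx"],1).tolist(),p["k1"],np.round(p["extrinsics"],3).tolist())
o=ctrl.get_obs();print(o["t"],o["tool_pos"],o["tool_rot"],R.from_rotvec(o["tool_rot"]).as_matrix().round(3),np.round(optics.camera_params("wrist")["tool_from_camera"],3))
E
```

```text
top [[381.6, 0.0, 323.5], [0.0, 381.6, 201.8], [0.0, 0.0, 1.0]] -0.07584775297133414 [[-0.163, -0.966, 0.203, 0.362], [-0.987, 0.16, -0.029, 0.16], [-0.004, -0.205, -0.979, 0.978], [0.0, 0.0, 0.0, 1.0]]
scene [[385.0, 0.0, 327.1], [0.0, 385.0, 205.0], [0.0, 0.0, 1.0]] 0.0030835360561100715 [[-0.906, -0.288, 0.309, 0.229], [-0.423, 0.611, -0.669, 0.835], [0.004, -0.738, -0.675, 0.747], [0.0, 0.0, 0.0, 1.0]]
0.1 [ 0.15988418 -0.60361706  0.23018281] [-3.11345442e+00 -4.05191296e-01 -4.83300553e-05] [[ 0.967  0.256 -0.   ]
 [ 0.256 -0.967  0.002]
 [ 0.    -0.002 -1.   ]] [[ 0.001 -0.946 -0.325  0.084]
 [ 1.     0.001  0.    -0.   ]
 [ 0.    -0.325  0.946 -0.144]
 [ 0.     0.     0.     1.   ]]
```

View pics/top0.png

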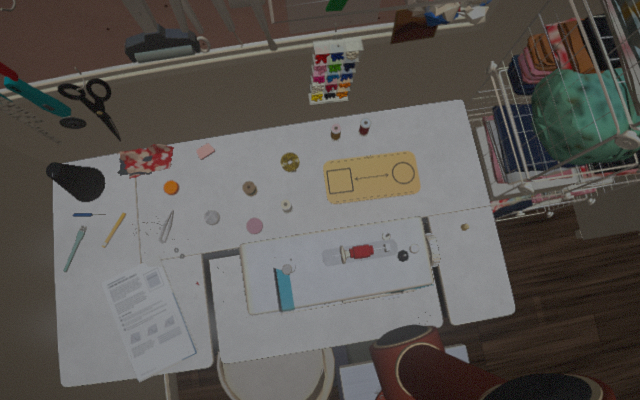

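View pics/scene0.png

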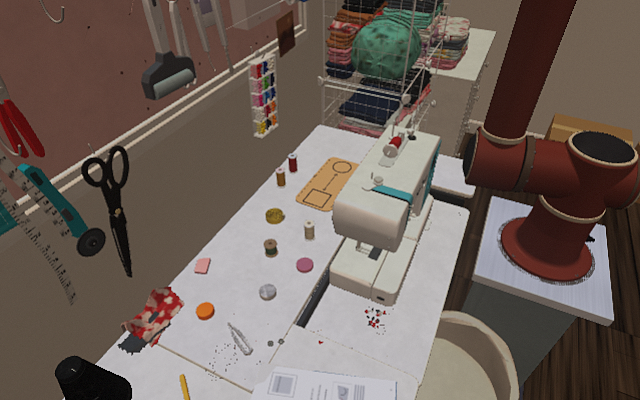

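The top view shows the card at (372,178), with the square at its left end (341,180) and the ring at its right end (403,173). The other pieces are the tape (290,162), pink disc (254,226) and grey steel disc (212,217). The orange disc (171,187) is the decoy: it has the right shape but the wrong colour. Spool candidates are (250,188), (286,207), (336,131) and (365,127). I'll enlarge to confirm, and measure the obstacle heights.

```bash
python3 - <<'E'
from h import *
a=np.load("pics/top.npy")[115:245,150:430]; b=np.load("pics/scene.npy")[140:310,180:370]
a=cv2.resize(a,(800,371),interpolation=cv2.INTER_CUBIC)
b=cv2.resize(b,(800,600)[:0] or (670,600),interpolation=cv2.INTER_CUBIC)
cv2.imwrite("pics/a.png",cv2.convertScaleAbs(a[:,:,::-1],alpha=1.3));cv2.imwrite("pics/b.png",cv2.convertScaleAbs(b[:,:,::-1],alpha=1.3))
p,T=T_of("top");d=np.load("pics/top_d.npy")
def pt(u,v):
    o,r=ray(p,T,(u,v));return (o+r*d[v,u]).round(3)
for n,uv in dict(sp1=(250,188),sp2=(286,207),sp3=(336,131),sp4=(365,127),tape=(290,155),pink=(254,226),steel=(212,217),orange=(171,187),ring=(403,173),sq=(341,180),cone=(78,180),m1=(250,250),m2=(340,232),m3=(425,225),m4=(435,285),m5=(360,252),m6=(285,290),m7=(250,305),m8=(403,256),m9=(433,250),base=(230,300),wall1=(300,110),wall=(330,75),thim=(465,227),t=(300,240),rack=(490,150),rack2=(510,200)).items(): print(n,uv,pt(*uv))
# height map of things above 25mm
H=np.zeros(d.shape)
g=[(u,v) for v in range(110,330,1) for u in range(40,520)]
P=np.array([pt(u,v) if d[v,u]>0 else (0,0,-1) for u,v in g])
m=(P[:,2]>.1)&(P[:,2]<.5)&(P[:,0]<.62)&(P[:,0]>.2);print("tall obst",P[m].min(0),P[m].max(0), np.percentile(P[m],[2,98],axis=0))
E
```

```text
sp1 (250, 188) [0.624 0.311 0.036]
sp2 (286, 207) [0.556 0.226 0.054]
sp3 (336, 131) [0.73  0.071 0.06 ]
sp4 (365, 127) [ 0.729 -0.005  0.059]
tape (290, 155) [0.701 0.198 0.018]
pink (254, 226) [0.529 0.317 0.014]
steel (212, 217) [0.569 0.421 0.017]
orange (171, 187) [0.667 0.521 0.016]
ring (403, 173) [ 0.607 -0.09   0.003]
sq (341, 180) [0.614 0.076 0.005]
cone (78, 180) [0.701 0.73  0.091]
m1 (250, 250) [0.444 0.293 0.244]
m2 (340, 232) [0.451 0.116 0.235]
m3 (425, 225) [ 0.465 -0.131 -0.04 ]
m4 (435, 285) [ 0.304 -0.126 -0.051]
m5 (360, 252) [0.405 0.087 0.263]
m6 (285, 290) [0.359 0.238 0.241]
m7 (250, 305) [0.341 0.307 0.239]
m8 (403, 256) [0.385 0.004 0.239]
m9 (433, 250) [ 0.388 -0.074  0.179]
base (230, 300) [ 0.354  0.416 -0.05 ]
wall1 (300, 110) [0.802 0.153 0.063]
wall (330, 75) [0.756 0.085 0.294]
thim (465, 227) [ 0.436 -0.213  0.024]
t (300, 240) [0.448 0.195 0.241]
rack (490, 150) [ 0.622 -0.321  0.041]
rack2 (510, 200) [ 0.522 -0.5   -0.262]
tall obst [ 0.244 -0.333  0.102] [0.619 0.32  0.28 ] [[ 0.322 -0.079  0.17 ]
 [ 0.46   0.307  0.261]]
```

View pics/a.png

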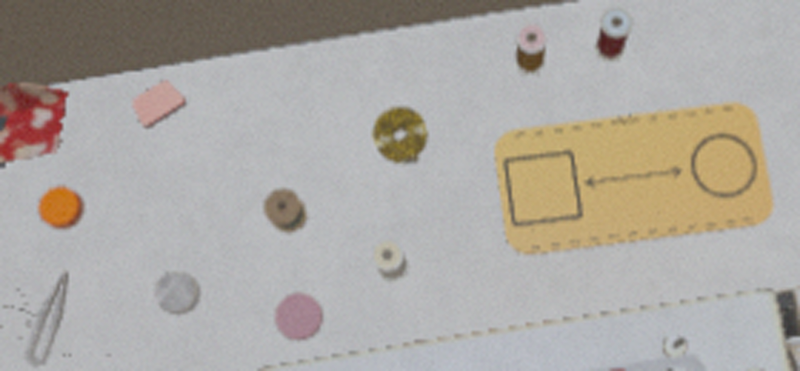

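View pics/b.png

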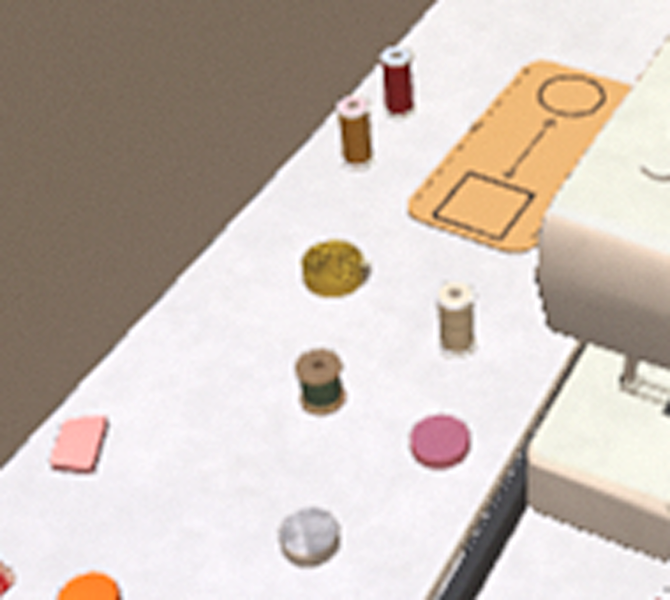

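The crop settles which pieces are meant. The short wide-flanged spool at top (250,188) measures 36 mm high, so it is the wooden_spool. The cream one (286,207) measures 54 mm, so it is the tall_spool, and the two at the back are scenery. The steel weight is the bare grey disc (212,217). Next I measure everything from the masks.

```bash
cat > seg.py <<'E'
from h import *
def big(m,near):
    n,l,s,c=cv2.connectedComponentsWithStats(m.astype(np.uint8))
    k=[i for i in range(1,n) if s[i,4]>15];return min(k,key=lambda i:np.hypot(*(c[i]-near))),l
def circ(m,near):
    i,l=big(m,near);ct=max(cv2.findContours((l==i).astype(np.uint8),cv2.RETR_EXTERNAL,cv2.CHAIN_APPROX_NONE)[0],key=len)
    return ct[:,0,:].astype(float)
E
python3 - <<'E'
from seg import *
im=np.load("pics/top.npy");d=np.load("pics/top_d.npy");p,T=T_of("top")
hsv=cv2.cvtColor(im,cv2.COLOR_RGB2HSV).astype(int)
print({k:hsv[v,u].tolist() for k,(u,v) in dict(table=(230,160),pink=(254,226),steel=(212,217),sp=(246,187),card=(372,190),tape=(284,162)).items()})
# height map by depth for all px
us,vs=np.meshgrid(np.arange(640),np.arange(400))
K=np.array(p["mtx"]);q=cv2.undistortPoints(np.stack([us,vs],-1).reshape(-1,1,2).astype(float),K,np.array([p["k1"],0,0,0.])).reshape(400,640,2)
P=(np.dstack([q,np.ones((400,640))])*d[...,None])@T[:3,:3].T+T[:3,3]
for n,near,h,r in (("pink",(254,226),.011,.021),("steel",(212,217),.015,.019),("tape",(290,162),.015,.026),("spool",(250,188),.036,.0165),("tall",(286,207),.054,.0145)):
    xy=onplane(p,T,near,h)[:2]
    m=(np.hypot(*(P[:,:,:2]-xy).transpose(2,0,1))<.045)&(P[:,:,2]>h*.6)&(P[:,:,2]<h+.02)
    pts=circ(m,near);w=np.array([onplane(p,T,x,h)[:2] for x in pts]).astype(np.float32)
    c,rr=cv2.minEnclosingCircle(w);print(n,np.round(c,4),round(rr,4),len(pts),"med z",np.median(P[m][:,2]).round(4))
    Pm=P[m]; print("   meandepth",Pm.mean(0).round(4))
V=hsv[:,:,2];cm=(hsv[:,:,1]>70)&(hsv[:,:,0]<30);i,l=big(cm,(372,178))
cc=(l==i).astype(np.uint8);cc=cv2.morphologyEx(cc,cv2.MORPH_CLOSE,np.ones((7,7)))
ct=max(cv2.findContours(cc,cv2.RETR_EXTERNAL,cv2.CHAIN_APPROX_NONE)[0],key=len)[:,0,:].astype(float)
w=np.array([onplane(p,T,x,.003)[:2] for x in ct]).astype(np.float32);print("card",cv2.minAreaRect(w))
dark=(V<110)&(cv2.erode(cc,np.ones((3,3)))>0)
for n,near in(("ring",(403,173)),("sq",(341,180))):
    i,l=big(dark,near);ys,xs=np.where(l==i);w=np.array([onplane(p,T,x,.003)[:2] for x in zip(xs,ys)]).astype(np.float32)
    print(n,len(xs),cv2.minAreaRect(w),np.array(cv2.minEnclosingCircle(w)[0]))
for n in("scene","top"):
  m=(P[:,:,2]>.05)&(P[:,:,0]>.45)&(P[:,:,0]<.95)&(np.abs(P[:,:,1]+.3)<.35)
print("right side tall", np.percentile(P[m],[0,5,50,95,100],axis=0).round(2).tolist())
E
```

```text
{'table': [105, 7, 144], 'pink': [168, 47, 125], 'steel': [98, 8, 128], 'sp': [17, 69, 100], 'card': [20, 105, 150], 'tape': [24, 106, 101]}
pink [0.5312 0.3188] 0.0225 46 med z 0.0118
   meandepth [0.531  0.3175 0.0118]
steel [0.5694 0.4233] 0.0203 42 med z 0.0158
   meandepth [0.5699 0.4228 0.0157]
tape [0.6842 0.2003] 0.0275 80 med z 0.0142
   meandepth [0.6861 0.2019 0.0141]
spool [0.6269 0.3156] 0.0176 35 med z 0.0364
   meandepth [0.6276 0.3154 0.0359]
tall [0.5637 0.2261] 0.0158 33 med z 0.0547
   meandepth [0.5642 0.2266 0.0528]
card ((0.6108523607254028, -0.0051750242710113525), (0.24853354692459106, 0.11869166791439056), 88.12439727783203)
ring 28 ((0.6143616437911987, -0.0699743926525116), (0.016782214865088463, 0.050776999443769455), 72.1165771484375) [ 0.61218894 -0.07670815]
sq 42 ((0.6118381023406982, 0.05221569165587425), (0.020716745406389236, 0.06376034766435623), 75.11432647705078) [0.61306524 0.05755481]
right side tall [[0.45, -0.63, 0.05], [0.51, -0.44, 0.06], [0.72, -0.33, 0.31], [0.8, 0.01, 0.51], [0.81, 0.05, 0.56]]
```

```bash
python3 -m handwheel '[{"tz":-40,"roll":0.0865},{"tz":-40,"roll":0.0865},{"tz":-40,"roll":0.0865},{},{}]' 60 40
python3 -m handwheel '[{"tx":24,"ty":-30},{"tx":24,"ty":-30},{"tx":24,"ty":-30},{"tx":24,"ty":-30},{"tx":24,"ty":-30},{"tx":24,"ty":-30},{"tx":24,"ty":-30},{"tx":24,"ty":-30},{"tx":24,"ty":-30},{"tx":24,"ty":-30},{},{}]'
```

```text
$[0]: bad value
$[0]: bad value
```

```bash
python3 -m handwheel '[{"tx":0,"ty":0,"tz":-40,"roll":0.0865}]' 60 40; python3 -m handwheel --help | head -20
```

```text
t: 0.18
tool_pos: [0.1592, -0.5992, 0.2601]
tool_rot: [-3.111, -0.266, 0.002]
contact_force: [0.5, 0.6, -2.2]
opening: 0.0754
grip_force: 0.0invalid input: not JSON, or not a number
```

```bash
python3 -m handwheel '[{"tx":0,"ty":0,"tz":-40,"roll":0.086},{"tx":0,"ty":0,"tz":-40,"roll":0.086},{"tx":0,"ty":0,"tz":0,"roll":0}]'
python3 -m handwheel '[{"tx":24,"ty":-30,"tz":0,"roll":0},{"tx":24,"ty":-30,"tz":0,"roll":0},{"tx":24,"ty":-30,"tz":0,"roll":0},{"tx":24,"ty":-30,"tz":0,"roll":0},{"tx":24,"ty":-30,"tz":0,"roll":0},{"tx":24,"ty":-30,"tz":0,"roll":0},{"tx":24,"ty":-30,"tz":0,"roll":0},{"tx":24,"ty":-30,"tz":0,"roll":0},{"tx":24,"ty":-30,"tz":0,"roll":0},{"tx":24,"ty":-30,"tz":0,"roll":0},{"tx":0,"ty":0,"tz":0,"roll":0}]'
```

```text
t: 0.43
tool_pos: [0.1604, -0.6068, 0.3621]
tool_rot: [3.126, -0.003, 0.003]
contact_force: [0.8, -0.0, 2.5]
opening: 0.0599
grip_force: 0.0
t: 1.35
tool_pos: [0.4028, -0.2994, 0.351]
tool_rot: [-3.139, -0.013, -0.002]
contact_force: [0.1, -0.2, -0.3]
opening: 0.0602
grip_force: 0.0
```

```bash
python3 -m handwheel '[{"tx":20,"ty":-30,"tz":0,"roll":0},{"tx":20,"ty":-30,"tz":0,"roll":0},{"tx":20,"ty":-30,"tz":0,"roll":0},{"tx":20,"ty":-30,"tz":0,"roll":0},{"tx":20,"ty":-30,"tz":0,"roll":0},{"tx":20,"ty":-30,"tz":0,"roll":0},{"tx":20,"ty":-30,"tz":0,"roll":0},{"tx":20,"ty":-30,"tz":0,"roll":0},{"tx":20,"ty":-30,"tz":0,"roll":0},{"tx":20,"ty":-30,"tz":0,"roll":0},{"tx":0,"ty":0,"tz":0,"roll":0},{"tx":0,"ty":0,"tz":0,"roll":0}]'
cat > card.py <<'E'
from seg import *
import sys
def look(tag):
    o=ctrl.get_obs();im,d=optics.get_image("wrist");np.save(f"pics/{tag}.npy",im);np.save(f"pics/{tag}_d.npy",d);cv2.imwrite(f"pics/{tag}.png",im[:,:,::-1])
    p,T=T_of("wrist",o);return o,im,d,p,T
E
python3 - <<'E'
from card import *
o,im,d,p,T=look("w1");print(o["tool_pos"],o["tool_rot"],p["mtx"],p["k1"])
np.save("pics/w1_T.npy",T)
print(onplane(p,T,(320,200),.003))
E
```

```text
t: 2.35
tool_pos: [0.6001, -0.003, 0.35]
tool_rot: [3.141, 0.005, -0.003]
contact_force: [0.1, -0.9, -0.8]
opening: 0.0602
grip_force: 0.0
[ 0.60006815 -0.00301091  0.35001693] [ 3.141424    0.00509117 -0.00324121] [[336.07089888   0.         313.41579331]
 [  0.         336.07089888 194.62321222]
 [  0.           0.           1.        ]] -0.04859947140908452
[ 0.50548488 -0.01376459  0.003     ]
```

View pics/w1.png

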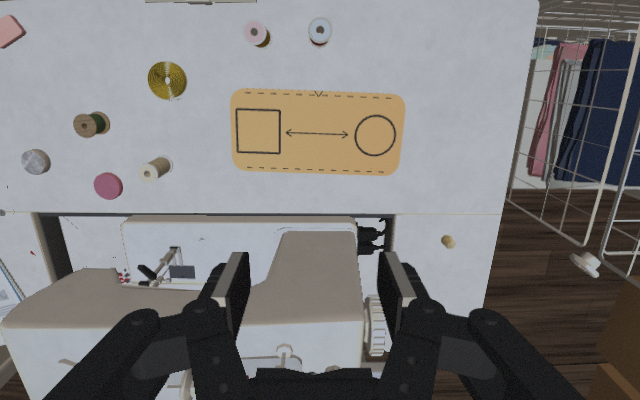

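The wrist view shows the whole card: ring at (375,135), square at (258,131), tape (167,81), wooden spool (90,124), steel (36,161) and pink (108,186). I'll measure from this image.

```bash
cat > meas.py <<'E'
from card import *
SPEC=dict(pink=(.011,.021),steel=(.015,.019),tape=(.015,.026),spool=(.036,.0165),tall=(.054,.0145))
def hmap(p,T,d):
    us,vs=np.meshgrid(np.arange(640),np.arange(400))
    q=cv2.undistortPoints(np.stack([us,vs],-1).reshape(-1,1,2).astype(float),np.array(p["mtx"]),np.array([p["k1"],0,0,0.])).reshape(400,640,2)
    return (np.dstack([q,np.ones((400,640))])*d[...,None])@T[:3,:3].T+T[:3,3]
def disc(name,xy,p,T,d,z0=0.):
    h=SPEC[name][0];P=hmap(p,T,d)
    m=(np.hypot(*(P[:,:,:2]-xy).transpose(2,0,1))<.04)&(P[:,:,2]>z0+h*.65)&(P[:,:,2]<z0+h+.02)
    n,l,s,c=cv2.connectedComponentsWithStats(m.astype(np.uint8))
    i=1+np.argmax(s[1:,4]);pts=max(cv2.findContours((l==i).astype(np.uint8),cv2.RETR_EXTERNAL,cv2.CHAIN_APPROX_NONE)[0],key=len)[:,0,:]
    w=np.array([onplane(p,T,x,z0+h)[:2] for x in pts.astype(float)]).astype(np.float32)
    c,r=cv2.minEnclosingCircle(w);e=cv2.fitEllipse(w)
    return np.round(c,4),round(r,4),np.round(e[0],4),np.round(e[1],4)
def marks(im,p,T,boxes):
    g=cv2.cvtColor(im,cv2.COLOR_RGB2GRAY);out={}
    for n,(x0,y0,x1,y1) in boxes.items():
        sub=g[y0:y1,x0:x1];m=sub<np.median(sub)*.7
        k,l,s,c=cv2.connectedComponentsWithStats(m.astype(np.uint8),connectivity=8);i=1+np.argmax(s[1:,4])
        ys,xs=np.where(l==i);w=np.array([onplane(p,T,(x+x0,y+y0),.003)[:2] for x,y in zip(xs,ys)]).astype(np.float32)
        if n=="ring": e=cv2.fitEllipse(w);out[n]=(np.round(e[0],4),np.round(e[1],4))
        else: e=cv2.minAreaRect(w);out[n]=(np.round(e[0],4),np.round(e[1],4),e[2])
    return out
E
python3 - <<'E'
from meas import *
im=np.load("pics/w1.npy");d=np.load("pics/w1_d.npy");T=np.load("pics/w1_T.npy");p=optics.camera_params("wrist")
print(marks(im,p,T,dict(ring=(350,108,400,162),sq=(233,106,283,157))))
for n,xy in dict(pink=(.531,.318),steel=(.57,.423),tape=(.684,.2),spool=(.627,.315),tall=(.564,.226)).items(): print(n,disc(n,np.array(xy),p,T,d))
E
```

```text
{'ring': (array([ 0.6061, -0.0928]), array([0.0577, 0.0581])), 'sq': (array([0.6116, 0.0778]), array([0.065 , 0.0649]), 88.00516510009766)}
pink (array([0.5303, 0.3135]), 0.0224, array([0.5294, 0.3135]), array([0.0399, 0.0425]))
steel (array([0.5696, 0.4191]), 0.022, array([0.5686, 0.4198]), array([0.0371, 0.0412]))
tape (array([0.6828, 0.1989]), 0.0264, array([0.6839, 0.1995]), array([0.0432, 0.053 ]))
spool (array([0.6252, 0.3098]), 0.0195, array([0.6256, 0.3105]), array([0.0324, 0.0376]))
tall (array([0.5637, 0.2205]), 0.0194, array([0.5636, 0.2215]), array([0.0271, 0.0379]))
```

```bash
python3 -m handwheel '[{"tx":-5,"ty":-35,"tz":0,"roll":0},{"tx":-5,"ty":-35,"tz":0,"roll":0},{"tx":-5,"ty":-35,"tz":0,"roll":0},{"tx":-8,"ty":-35,"tz":0,"roll":0},{"tx":-8,"ty":-35,"tz":0,"roll":0},{"tx":-8,"ty":-35,"tz":0,"roll":0},{"tx":-8,"ty":-35,"tz":0,"roll":0},{"tx":-8,"ty":-35,"tz":10,"roll":0},{"tx":-8,"ty":-36,"tz":30,"roll":0},{"tx":-7,"ty":0,"tz":35,"roll":0},{"tx":0,"ty":0,"tz":35,"roll":0},{"tx":0,"ty":0,"tz":35,"roll":0}]'
python3 -m handwheel '[{"tx":0,"ty":0,"tz":25,"roll":0},{"tx":0,"ty":0,"tz":0,"roll":0},{"tx":0,"ty":0,"tz":0,"roll":0}]'
python3 - <<'E'
from meas import *
o,im,d,p,T=look("w2");print(o["tool_pos"],o["tool_rot"],np.round(o["effort"],1),np.round(o["q"],2))
print(disc("pink",np.array((.53,.315)),p,T,d))
s,_=optics.get_image("scene");cv2.imwrite("pics/s2.png",s[:,:,::-1])
E
```

```text
t: 3.4
tool_pos: [0.5306, 0.3065, 0.2091]
tool_rot: [3.142, -0.0, 0.002]
contact_force: [1.5, -0.2, -1.2]
opening: 0.0598
grip_force: 0.0
t: 3.65
tool_pos: [0.5301, 0.3057, 0.1836]
tool_rot: [3.14, -0.002, -0.005]
contact_force: [0.9, -0.8, 1.2]
opening: 0.06
grip_force: 0.0
[0.53008196 0.30570381 0.18361875] [ 3.13997492e+00 -2.19161902e-03 -4.84025284e-03] [  0.1 -36.5 -33.8   0.    0.   -0. ] [ 0.4   0.06  1.69 -0.    1.4   1.97]
(array([0.5298, 0.3149]), 0.0213, array([0.5298, 0.3149]), array([0.041 , 0.0416]))
```

View pics/s2.png

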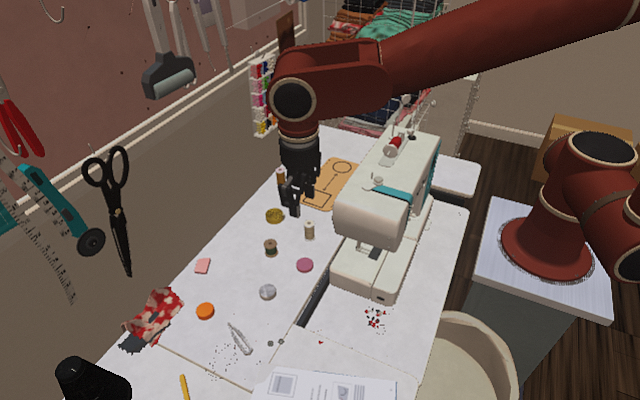

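View pics/w2.png

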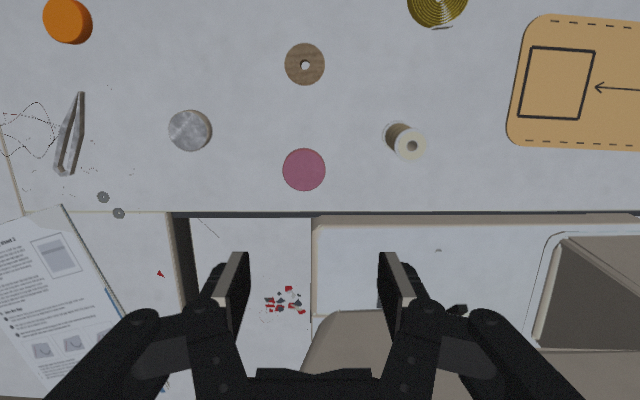

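Pink disc at (304,170), with the fingers open on either side and the forearm well above the machine. Descending.

```bash
python3 -m handwheel '[{"tx":0,"ty":-9,"tz":35,"roll":0},{"tx":0,"ty":0,"tz":35,"roll":0},{"tx":0,"ty":0,"tz":35,"roll":0},{"tx":0,"ty":0,"tz":25,"roll":0},{"tx":0,"ty":0,"tz":0,"roll":0},{"tx":0,"ty":0,"tz":0,"roll":0}]'
python3 - <<'E'
from meas import *
o,im,d,p,T=look("w3");print(o["tool_pos"],o["tool_rot"])
print(disc("pink",np.array((.53,.315)),p,T,d))
E
```

```text
t: 4.25
tool_pos: [0.5315, 0.3165, 0.0563]
tool_rot: [-3.141, 0.0, -0.001]
contact_force: [0.4, -0.4, 0.7]
opening: 0.0601
grip_force: 0.0
[0.53146784 0.31650805 0.05629297] [-3.14126962e+00  1.45277739e-04 -1.18560351e-03]
(array([0.53  , 0.3148]), 0.0215, array([0.53 , 0.315]), array([0.0412, 0.0423]))
```

```bash
python3 -m handwheel '[{"tx":-1.5,"ty":1.5,"tz":25,"roll":0},{"tx":0,"ty":0,"tz":18,"roll":0},{"tx":0,"ty":0,"tz":10,"roll":0},{"tx":0,"ty":0,"tz":0,"roll":0},{"tx":0,"ty":0,"tz":0,"roll":0}]'
python3 -m handwheel '[{"tx":0,"ty":0,"tz":0,"roll":0},{"tx":0,"ty":0,"tz":0,"roll":0},{"tx":0,"ty":0,"tz":0,"roll":0},{"tx":0,"ty":0,"tz":0,"roll":0},{"tx":0,"ty":0,"tz":0,"roll":0},{"tx":0,"ty":0,"tz":0,"roll":0}]' 30 40
```

```text
t: 4.72
tool_pos: [0.5306, 0.3156, 0.0041]
tool_rot: [-3.14, -0.0, -0.004]
contact_force: [0.7, -0.2, 1.2]
opening: 0.0601
grip_force: 0.0
t: 5.22
tool_pos: [0.531, 0.3158, 0.0048]
tool_rot: [-3.14, -0.001, -0.006]
contact_force: [0.0, -1.1, 6.0]
opening: 0.0392
grip_force: 39.6
```

```bash
python3 -m handwheel '[{"tx":0,"ty":0,"tz":-15,"roll":0},{"tx":0,"ty":0,"tz":-30,"roll":0},{"tx":0,"ty":0,"tz":-35,"roll":0},{"tx":0,"ty":0,"tz":0,"roll":0},{"tx":0,"ty":0,"tz":0,"roll":0}]'
python3 - <<'E'
from meas import *
o,im,d,p,T=look("w4");print(o["tool_pos"],o["grip_force"])
cv2.imwrite("pics/w4c.png",cv2.resize(im[180:340,190:440],None,fx=2.5,fy=2.5)[:,:,::-1])
E
```

```text
t: 5.63
tool_pos: [0.5316, 0.3161, 0.0862]
tool_rot: [-3.139, -0.001, -0.011]
contact_force: [-0.2, -0.3, -1.0]
opening: 0.0393
grip_force: 40.4
[0.53160311 0.31612384 0.08618123] 40.4219251871109
```

View pics/w4c.png

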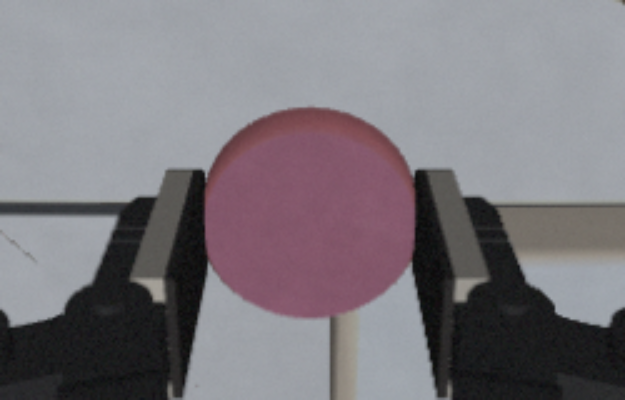

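The disc is held level between the pads. Measuring its offset in the tool frame.

```bash
python3 - <<'E'
from meas import *
o,im,d,p,T=look("w5");z=o["tool_pos"][2]
hsv=cv2.cvtColor(im,cv2.COLOR_RGB2HSV);m=((hsv[:,:,0]>150)&(hsv[:,:,1]>30)).astype(np.uint8);m=cv2.morphologyEx(m,cv2.MORPH_OPEN,np.ones((3,3)))
n,l,s,c=cv2.connectedComponentsWithStats(m);i=1+np.argmax(s[1:,4]);P=hmap(p,T,d)[l==i];zt=np.median(P[:,2]);print("top z rel",zt-z)
top=(l==i)&(np.abs(hmap(p,T,d)[:,:,2]-zt)<.002)
Q=hmap(p,T,d)[top];print(np.percentile(Q,[0.5,99.5],axis=0).round(4),Q.mean(0)-o["tool_pos"])
A=np.c_[Q[:,:2],np.ones(len(Q))];print("tilt",np.linalg.lstsq(A,Q[:,2],rcond=None)[0])
E
python3 -m handwheel '[{"tx":3,"ty":0,"tz":-30,"roll":0},{"tx":8,"ty":38,"tz":-30,"roll":0},{"tx":8,"ty":38,"tz":0,"roll":0},{"tx":8,"ty":38,"tz":0,"roll":0},{"tx":8,"ty":38,"tz":0,"roll":0},{"tx":8,"ty":38,"tz":0,"roll":0},{"tx":8,"ty":38,"tz":0,"roll":0},{"tx":8,"ty":38,"tz":0,"roll":0},{"tx":8,"ty":38,"tz":0,"roll":0},{"tx":8,"ty":38,"tz":0,"roll":0},{"tx":2,"ty":38,"tz":0,"roll":0},{"tx":0,"ty":0,"tz":0,"roll":0}]'
python3 -m handwheel '[{"tx":0,"ty":20,"tz":0,"roll":0},{"tx":0,"ty":0,"tz":0,"roll":0},{"tx":0,"ty":0,"tz":0,"roll":0}]'
python3 - <<'E'
from meas import *
o,im,d,p,T=look("w6");np.save("pics/w6_T.npy",T);print(o["tool_pos"],o["tool_rot"])
K=np.array(p["mtx"])
for q in((.606,-.0928,.003),(.6116,.0778,.003)):
    c=np.linalg.inv(T)@np.r_[q,1];print(K@(c[:3]/c[2]))
E
```

```text
top z rel 0.007220991801071636
[[0.5094 0.2959 0.089 ]
 [0.5488 0.3346 0.0925]] [ 0.00014107 -0.00011138  0.00726351]
tilt [-0.0112712  -0.00204771  0.09751567]
t: 6.73
tool_pos: [0.6043, -0.0652, 0.1354]
tool_rot: [3.139, -0.009, -0.005]
contact_force: [0.5, 0.6, -0.6]
opening: 0.0396
grip_force: 40.6
t: 6.98
tool_pos: [0.604, -0.0793, 0.1356]
tool_rot: [-3.14, 0.002, 0.005]
contact_force: [-0.0, -0.2, -1.0]
opening: 0.0395
grip_force: 40.7
[ 0.60402917 -0.07926924  0.13561648] [-3.14038123e+00  1.82466080e-03  4.81440483e-03]
[329.31179629 179.40966239   1.        ]
[129.08353622 173.07536272   1.        ]
```

View pics/w6.png

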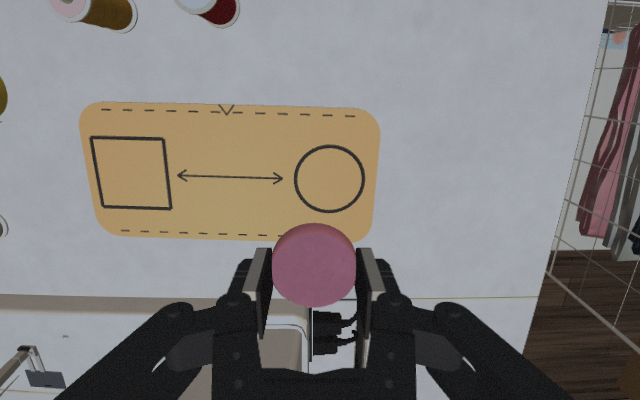

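The disc is held above the card. The ring is at (330,179) and the square at (131,174), both fully visible.

```bash
python3 - <<'E'
from meas import *
im=np.load("pics/w6.npy");T=np.load("pics/w6_T.npy");p=optics.camera_params("wrist")
print(marks(im,p,T,dict(ring=(288,140,370,216),sq=(86,130,174,214))))
E
```

```text
{'ring': (array([ 0.6059, -0.0925]), array([0.0583, 0.0585])), 'sq': (array([0.6113, 0.0784]), array([0.0655, 0.0656]), 88.25852966308594)}
```

```bash
python3 -m handwheel '[{"tx":2,"ty":13,"tz":30,"roll":0},{"tx":0,"ty":0,"tz":35,"roll":0},{"tx":0,"ty":0,"tz":35,"roll":0},{"tx":0,"ty":0,"tz":0,"roll":0},{"tx":0,"ty":0,"tz":0,"roll":0},{"tx":0,"ty":0,"tz":0,"roll":0}]'
python3 - <<'E'
from meas import *
P=[]
for i in range(3):
    o,im,d,p,T=look("w7");P.append(o["tool_pos"])
print(np.round(P,4),R.from_rotvec(o["tool_rot"]).as_matrix().round(3).tolist())
E
```

```text
t: 7.53
tool_pos: [0.608, -0.0916, 0.039]
tool_rot: [3.141, 0.002, 0.003]
contact_force: [1.0, 0.9, -0.4]
opening: 0.0396
grip_force: 40.7
[[ 0.608  -0.0916  0.039 ]
 [ 0.609  -0.0921  0.0403]
 [ 0.6093 -0.0923  0.0408]] [[1.0, 0.001, 0.005], [0.001, -1.0, -0.001], [0.005, 0.001, -1.0]]
```

```bash
python3 - <<'E'
from meas import *
o,im,d,p,T=look("w8");print(np.round(o["tool_pos"],4))
c=np.linalg.inv(T)@np.r_[.606,-.0925,.003,1];print((np.array(p["mtx"])@(c[:3]/c[2])).round(0))
cv2.imwrite("pics/w8.png",im[:,:,::-1])
E
```

```text
[ 0.6093 -0.0924  0.0407]
[313. 234.   1.]
```

View pics/w8.png

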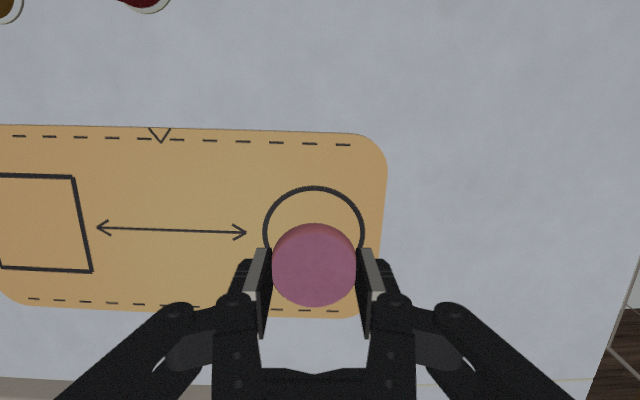

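The ring's upper arc spans (264–364, 187–240), with the disc in front of its lower part. I'll fit the arc.

```bash
cat > arc.py <<'E'
from meas import *
from scipy.optimize import least_squares
def arc(im,p,T,box):
    x0,y0,x1,y1=box;g=cv2.cvtColor(im,cv2.COLOR_RGB2HSV)[y0:y1,x0:x1,2];ys,xs=np.where(g<90)
    w=np.array([onplane(p,T,(x+x0,y+y0),.003)[:2] for x,y in zip(xs,ys)])
    r=least_squares(lambda c:np.hypot(*(w-c[:2]).T)-c[2],[*w.mean(0),.029],loss="soft_l1",f_scale=.0005);return r.x.round(4),len(w)
E
python3 - <<'E'
from arc import *
o=ctrl.get_obs();p,T=T_of("wrist",o);im=cv2.imread("pics/w8.png")[:,:,::-1].copy()
print(o["tool_pos"],arc(im,p,T,(255,180,372,238)))
d=np.load("pics/w8_d.npy");Q=hmap(p,T,d);hsv=cv2.cvtColor(im,cv2.COLOR_RGB2HSV);z=o["tool_pos"][2]
t=(hsv[:,:,0]>150)&(hsv[:,:,1]>30)&(np.abs(Q[:,:,2]-z-.007)<.002);t[:220]=0
n,l,s,c=cv2.connectedComponentsWithStats(t.astype(np.uint8));t=l==1+np.argmax(s[1:,4]);print("disc",Q[t].mean(0))
E
```

```text
[ 0.60902035 -0.09249485  0.04043286] (array([ 0.6054, -0.0925,  0.0291]), 753)
disc [ 0.60934429 -0.09260525  0.04769707]
```

```bash
python3 -m handwheel '[{"tx":-3.5,"ty":0,"tz":12,"roll":0},{"tx":0,"ty":0,"tz":10,"roll":0},{"tx":0,"ty":0,"tz":5,"roll":0},{"tx":0,"ty":0,"tz":0,"roll":0},{"tx":0,"ty":0,"tz":0,"roll":0},{"tx":0,"ty":0,"tz":0,"roll":0}]'
```

```text
t: 8.23
tool_pos: [0.6034, -0.0922, 0.0102]
tool_rot: [-3.141, -0.0, 0.001]
contact_force: [-0.3, -0.3, -1.2]
opening: 0.0391
grip_force: 40.7
```

```bash
cat > chk.py <<'E'
from arc import *
def chk(tag,box):
    look(tag);o,im,d,p,T=look(tag);r=arc(im,p,T,box);print(o["tool_pos"].round(4),"arc",r)
    Q=hmap(p,T,d);hsv=cv2.cvtColor(im,cv2.COLOR_RGB2HSV);z=o["tool_pos"][2]
    t=(hsv[:,:,0]>150)&(hsv[:,:,1]>30)&(np.abs(Q[:,:,2]-z-.007)<.0025);t[:200]=0
    n,l,s,c=cv2.connectedComponentsWithStats(t.astype(np.uint8));t=l==1+np.argmax(s[1:,4]);w=Q[t];print("disc",w.mean(0).round(4),"diff mm",((w.mean(0)[:2]-r[0][:2])*1000).round(1))
E
python3 -c "
from chk import *
chk('w9',(245,190,385,243))"
```

```text
[ 0.6036 -0.0923  0.0104] arc (array([ 0.6055, -0.0925,  0.0292]), 919)
disc [ 0.604  -0.0924  0.0177] diff mm [-1.5  0.1]
```

```bash
python3 -m handwheel '[{"tx":1.5,"ty":0,"tz":1,"roll":0},{"tx":0,"ty":0,"tz":0,"roll":0},{"tx":0,"ty":0,"tz":0,"roll":0}]'
python3 -c "
from chk import *
chk('w10',(245,190,385,243))"
```

```text
t: 8.58
tool_pos: [0.6052, -0.0923, 0.0096]
tool_rot: [3.142, 0.001, 0.0]
contact_force: [0.4, 0.0, -0.8]
opening: 0.0394
grip_force: 40.7
[ 0.6052 -0.0922  0.0095] arc (array([ 0.6055, -0.0925,  0.0292]), 883)
disc [ 0.6056 -0.0924  0.0168] diff mm [0.1 0.1]
```

```bash
python3 -m handwheel '[{"tx":0,"ty":0,"tz":2,"roll":0},{"tx":0,"ty":0,"tz":0,"roll":0}]'
python3 -m handwheel '[{"tx":0,"ty":0,"tz":0.5,"roll":0},{"tx":0,"ty":0,"tz":0,"roll":0}]'
python3 -m handwheel '[{"tx":0,"ty":0,"tz":0,"roll":0},{"tx":0,"ty":0,"tz":0,"roll":0},{"tx":0,"ty":0,"tz":0,"roll":0},{"tx":0,"ty":0,"tz":0,"roll":0}]' 60
python3 -m handwheel '[{"tx":0,"ty":0,"tz":-20,"roll":0},{"tx":0,"ty":0,"tz":-35,"roll":0},{"tx":0,"ty":0,"tz":-40,"roll":0},{"tx":0,"ty":0,"tz":-30,"roll":0},{"tx":0,"ty":0,"tz":0,"roll":0},{"tx":0,"ty":0,"tz":0,"roll":0}]'
python3 - <<'E'
from arc import *
look("w11");o,im,d,p,T=look("w11");np.save("pics/w11_T.npy",T);print(o["tool_pos"])
print(disc("pink",np.array((.6055,-.0925)),p,T,d,.003))
print(marks(im,p,T,dict(ring=(288,140,370,216),sq=(86,130,174,214))))
E
```

```text
t: 8.85
tool_pos: [0.6054, -0.0923, 0.0079]
tool_rot: [3.141, 0.001, 0.001]
contact_force: [0.0, -0.4, 1.5]
opening: 0.0395
grip_force: 40.9
t: 9.02
tool_pos: [0.6055, -0.0923, 0.0078]
tool_rot: [3.142, 0.0, 0.001]
contact_force: [-2.1, 0.5, 4.7]
opening: 0.0395
grip_force: 41.3
t: 9.35
tool_pos: [0.6048, -0.0922, 0.0066]
tool_rot: [-3.141, -0.0, 0.001]
contact_force: [0.2, 0.8, -0.6]
opening: 0.0599
grip_force: 0.0
t: 9.85
tool_pos: [0.6069, -0.0928, 0.1352]
tool_rot: [3.14, 0.0, 0.009]
contact_force: [0.2, -0.6, -0.8]
opening: 0.0601
grip_force: 0.0
[ 0.60534142 -0.09230977  0.1325339 ]
(array([ 0.6046, -0.0925]), 0.0214, array([ 0.6044, -0.0925]), array([0.0409, 0.0419]))
{'ring': (array([ 0.6067, -0.0928]), array([0.0567, 0.0582])), 'sq': (array([0.6113, 0.0777]), array([0.0643, 0.0656]), 88.23079681396484)}
```

```bash
python3 -m handwheel '[{"tx":0,"ty":-35,"tz":-20,"roll":0},{"tx":0,"ty":-38,"tz":-20,"roll":0},{"tx":-3,"ty":-40,"tz":0,"roll":0},{"tx":-3,"ty":-40,"tz":0,"roll":0},{"tx":-3,"ty":-40,"tz":0,"roll":0},{"tx":-3,"ty":-40,"tz":0,"roll":0},{"tx":-4,"ty":-40,"tz":0,"roll":0},{"tx":-4,"ty":-40,"tz":0,"roll":0},{"tx":-4,"ty":-40,"tz":0,"roll":0},{"tx":-4,"ty":-40,"tz":0,"roll":0},{"tx":-4,"ty":-40,"tz":0,"roll":0},{"tx":-4,"ty":-40,"tz":0,"roll":0}]'
python3 -m handwheel '[{"tx":0,"ty":-38,"tz":20,"roll":0},{"tx":0,"ty":0,"tz":20,"roll":0},{"tx":0,"ty":0,"tz":30,"roll":0},{"tx":0,"ty":0,"tz":0,"roll":0},{"tx":0,"ty":0,"tz":0,"roll":0},{"tx":0,"ty":0,"tz":0,"roll":0}]'
python3 - <<'E'
from meas import *
look("w12");o,im,d,p,T=look("w12");print(o["tool_pos"]);print(disc("steel",np.array((.569,.421)),p,T,d))
E
```

```text
t: 10.95
tool_pos: [0.5671, 0.381, 0.1682]
tool_rot: [3.139, 0.001, -0.006]
contact_force: [0.1, -0.5, -0.2]
opening: 0.0598
grip_force: 0.0
t: 11.45
tool_pos: [0.5688, 0.416, 0.1016]
tool_rot: [3.141, -0.0, -0.002]
contact_force: [0.4, 0.2, 0.3]
opening: 0.0603
grip_force: 0.0
[0.56968586 0.41638658 0.10321538]
(array([0.5695, 0.4222]), 0.0196, array([0.5694, 0.422 ]), array([0.0372, 0.0385]))
```

```bash
python3 -m handwheel '[{"tx":0,"ty":-6,"tz":35,"roll":0},{"tx":0,"ty":0,"tz":35,"roll":0},{"tx":0,"ty":0,"tz":15,"roll":0},{"tx":0,"ty":0,"tz":12,"roll":0},{"tx":0,"ty":0,"tz":0,"roll":0},{"tx":0,"ty":0,"tz":0,"roll":0},{"tx":0,"ty":0,"tz":0,"roll":0}]'
python3 -m handwheel '[{"tx":0,"ty":0,"tz":0,"roll":0},{"tx":0,"ty":0,"tz":0,"roll":0},{"tx":0,"ty":0,"tz":0,"roll":0},{"tx":0,"ty":0,"tz":0,"roll":0},{"tx":0,"ty":0,"tz":0,"roll":0}]' 28 40
python3 -m handwheel '[{"tx":0,"ty":0,"tz":-20,"roll":0},{"tx":0,"ty":0,"tz":-40,"roll":0},{"tx":0,"ty":0,"tz":-40,"roll":0},{"tx":2,"ty":0,"tz":-40,"roll":0},{"tx":0,"ty":0,"tz":0,"roll":0}]'
python3 - <<'E'
from meas import *
look("w13");o,im,d,p,T=look("w13");print(o["tool_pos"]);z=o["tool_pos"][2];Q=hmap(p,T,d)
m=(np.hypot(*(Q[:,:,:2]-o["tool_pos"][:2]).transpose(2,0,1))<.022)&(np.abs(Q[:,:,1]-o["tool_pos"][1])<.0165);m[:200]=0
print("hist",np.histogram(Q[m][:,2]-z,bins=np.arange(-.02,.04,.004)))
E
```

```text
t: 12.13
tool_pos: [0.5706, 0.4233, 0.0076]
tool_rot: [-3.14, -0.0, -0.005]
contact_force: [0.1, -0.8, 0.8]
opening: 0.0602
grip_force: 0.0
t: 12.55
tool_pos: [0.5704, 0.4233, 0.0076]
tool_rot: [-3.14, -0.001, -0.005]
contact_force: [-0.6, -0.1, 5.8]
opening: 0.0359
grip_force: 39.6
t: 12.97
tool_pos: [0.5758, 0.4254, 0.1572]
tool_rot: [-3.132, -0.001, -0.024]
contact_force: [2.3, 2.0, 0.7]
opening: 0.0357
grip_force: 40.3
[0.57444679 0.42458543 0.15315844]
hist (array([   0,    0,    0,   69,  221,  244, 1622, 2799,    0,    0,    0,
          0,    0,    0]), array([-0.02 , -0.016, -0.012, -0.008, -0.004,  0.   ,  0.004,  0.008,
        0.012,  0.016,  0.02 ,  0.024,  0.028,  0.032,  0.036]))
```

```bash
python3 -m handwheel '[{"tx":2,"ty":38,"tz":0,"roll":0},{"tx":3,"ty":39,"tz":0,"roll":0},{"tx":3,"ty":39,"tz":0,"roll":0},{"tx":3,"ty":39,"tz":0,"roll":0},{"tx":3,"ty":39,"tz":0,"roll":0},{"tx":3,"ty":39,"tz":0,"roll":0},{"tx":3,"ty":39,"tz":0,"roll":0},{"tx":3,"ty":39,"tz":0,"roll":0},{"tx":3,"ty":39,"tz":0,"roll":0},{"tx":2,"ty":39,"tz":0,"roll":0},{"tx":2,"ty":39,"tz":0,"roll":0},{"tx":2,"ty":39,"tz":0,"roll":0}]'
python3 -m handwheel '[{"tx":0,"ty":39,"tz":0,"roll":0},{"tx":0,"ty":9,"tz":20,"roll":0},{"tx":0,"ty":0,"tz":35,"roll":0},{"tx":0,"ty":0,"tz":15,"roll":0},{"tx":0,"ty":0,"tz":0,"roll":0},{"tx":0,"ty":0,"tz":0,"roll":0},{"tx":0,"ty":0,"tz":0,"roll":0}]'
python3 - <<'E'
from arc import *
look("w14");o,im,d,p,T=look("w14");print(o["tool_pos"],o["tool_rot"])
print(disc("pink",np.array((.6055,-.0925)),p,T,d,.003))
E
```

```text
t: 14.07
tool_pos: [0.6012, -0.046, 0.1422]
tool_rot: [-3.141, -0.001, 0.007]
contact_force: [0.3, 0.4, -0.6]
opening: 0.0355
grip_force: 40.3
t: 14.65
tool_pos: [0.6032, -0.0923, 0.0752]
tool_rot: [3.142, 0.001, 0.0]
contact_force: [0.2, -0.1, -0.6]
opening: 0.0352
grip_force: 40.4
[ 0.60393601 -0.0924319   0.07623807] [3.14105993e+00 1.21458480e-03 2.95686586e-03]
(array([ 0.6049, -0.0925]), 0.0214, array([ 0.6079, -0.0925]), array([0.0343, 0.0437]))
```

View pics/w14.png

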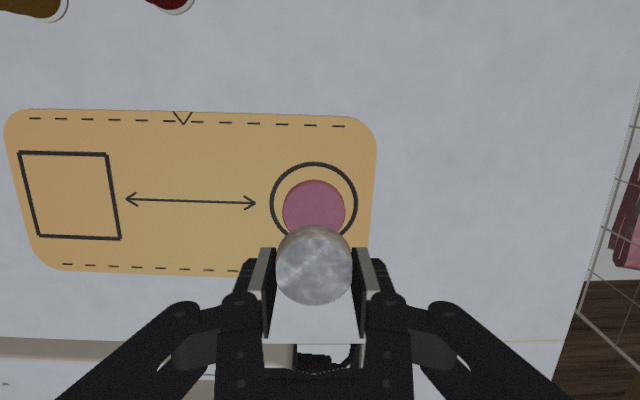

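Steel is held at (314,266), with the pink disc behind it at (314,210), concentric in the ring. Fitting both.

```bash
cat > chk2.py <<'E'
from arc import *
def fitr(w,r):
    return least_squares(lambda c:np.hypot(*(w-c).T)-r,w.mean(0)-[.01,0],loss="soft_l1",f_scale=.0005)
def chk2(tag,vis=None):
    look(tag);o,im,d,p,T=look(tag);Q=hmap(p,T,d);t=o["tool_pos"];hsv=cv2.cvtColor(im,cv2.COLOR_RGB2HSV)
    m=((hsv[:,:,0]>150)&(hsv[:,:,1]>30)).astype(np.uint8);m=cv2.morphologyEx(m,cv2.MORPH_OPEN,np.ones((3,3)));n,l,s,c=cv2.connectedComponentsWithStats(m);
    k=min([i for i in range(1,n) if s[i,4]>100],key=lambda i:abs(c[i][0]-314)+abs(c[i][1]-220))
    ct=max(cv2.findContours((l==k).astype(np.uint8),cv2.RETR_EXTERNAL,cv2.CHAIN_APPROX_NONE)[0],key=len)[:,0,:].astype(float)
    w=np.array([onplane(p,T,x,.014)[:2] for x in ct]);xm=np.sort(w[:,0])[-5]
    # upper outline: per column top pixel; lower rim (z=.003) bounds it, upper half belongs to bottom edge or top edge
    w=np.array([Q[int(v),int(u)][:2] for u,v in ct]);
    top=(m>0)&(np.abs(Q[:,:,2]-.014)<.0015)&(l==k);ct=max(cv2.findContours(top.astype(np.uint8),cv2.RETR_EXTERNAL,cv2.CHAIN_APPROX_NONE)[0],key=len)[:,0,:].astype(float)
    ct=np.array([q for q in ct if q[1]<ct[:,1].min()+ (np.ptp(ct[:,1]))*.6])
    w=np.array([onplane(p,T,x,.014)[:2] for x in ct]);pk=fitr(w,.0208)
    print("tool",t.round(4),"pink",pk.x.round(4),np.abs(pk.fun).mean().round(5),len(w))
    s=(np.abs(Q[:,:,2]-t[2]-.008)<.002)&(hsv[:,:,1]<40)&(np.hypot(*(Q[:,:,:2]-t[:2]).transpose(2,0,1))<.023)&(np.abs(Q[:,:,1]-t[1])<.017)
    n,l,st,c=cv2.connectedComponentsWithStats(s.astype(np.uint8));s=l==1+np.argmax(st[1:,4]);S=Q[s]
    ctr=[(np.percentile(S[:,0],.5)+np.percentile(S[:,0],99.5))/2,S[:,1].mean()]
    print("steel",np.round(ctr,4),S.mean(0).round(4),np.ptp(S,axis=0).round(4),"move mm (pink-steel)",((pk.x-ctr)*1e3).round(1))
E
python3 -c "
from chk2 import *
chk2('w15')"
```

```text
tool [ 0.6043 -0.0925  0.0769] pink [ 0.6039 -0.0924] 0.00036 90
steel [ 0.6032 -0.0926] [ 0.6041 -0.0926  0.0851] [0.0379 0.0339 0.004 ] move mm (pink-steel) [0.7 0.2]
```

```bash
python3 -m handwheel '[{"tx":1,"ty":0,"tz":20,"roll":0},{"tx":0,"ty":0,"tz":18,"roll":0},{"tx":0,"ty":0,"tz":7,"roll":0},{"tx":0,"ty":0,"tz":0,"roll":0},{"tx":0,"ty":0,"tz":0,"roll":0},{"tx":0,"ty":0,"tz":0,"roll":0},{"tx":0,"ty":0,"tz":0,"roll":0}]'
python3 -c "
from chk2 import *
chk2('w16')"
```

```text
t: 15.43
tool_pos: [0.6052, -0.0928, 0.0316]
tool_rot: [3.141, 0.001, 0.004]
contact_force: [0.5, -0.5, -1.7]
opening: 0.0358
grip_force: 40.4
tool [ 0.6051 -0.0928  0.0315] pink [ 0.6016 -0.0907] 0.00303 154
steel [ 0.6041 -0.0929] [ 0.605  -0.0929  0.0398] [0.0379 0.034  0.004 ] move mm (pink-steel) [-2.5  2.2]
```

```bash
python3 -m handwheel '[{"tx":0,"ty":0,"tz":5,"roll":0},{"tx":0,"ty":0,"tz":3,"roll":0},{"tx":0,"ty":0,"tz":0,"roll":0},{"tx":0,"ty":0,"tz":0,"roll":0}]'
python3 -m handwheel '[{"tx":0,"ty":0,"tz":1,"roll":0},{"tx":0,"ty":0,"tz":0,"roll":0}]'
```

```text
t: 15.87
tool_pos: [0.6043, -0.0926, 0.022]
tool_rot: [3.142, 0.0, 0.001]
contact_force: [1.3, -0.7, -0.5]
opening: 0.0357
grip_force: 40.4
t: 16.03
tool_pos: [0.6043, -0.0926, 0.0219]
tool_rot: [3.142, 0.001, -0.0]
contact_force: [-2.8, -0.5, 4.7]
opening: 0.0357
grip_force: 41.0
```

Contact; release, lift and look.

```bash
python3 -m handwheel '[{"tx":0,"ty":0,"tz":0,"roll":0},{"tx":0,"ty":0,"tz":0,"roll":0},{"tx":0,"ty":0,"tz":0,"roll":0},{"tx":0,"ty":0,"tz":0,"roll":0}]' 60
python3 -m handwheel '[{"tx":0,"ty":0,"tz":-20,"roll":0},{"tx":0,"ty":0,"tz":-35,"roll":0},{"tx":0,"ty":0,"tz":-40,"roll":0},{"tx":0,"ty":0,"tz":-30,"roll":0},{"tx":0,"ty":0,"tz":0,"roll":0},{"tx":0,"ty":0,"tz":0,"roll":0},{"tx":0,"ty":0,"tz":0,"roll":0}]'
python3 - <<'E'
from meas import *
look("w17");o,im,d,p,T=look("w17");print(o["tool_pos"],"steel",disc("steel",np.array((.605,-.0925)),p,T,d,.014))
cv2.imwrite("pics/w17c.png",cv2.resize(im[120:290,220:420],None,fx=3,fy=3)[:,:,::-1])
E
```

```text
t: 16.37
tool_pos: [0.6039, -0.0925, 0.0207]
tool_rot: [-3.141, -0.0, 0.001]
contact_force: [0.2, 0.3, 1.4]
opening: 0.0602
grip_force: 0.0
t: 16.95
tool_pos: [0.6037, -0.0924, 0.1453]
tool_rot: [-3.141, -0.0, 0.001]
contact_force: [-0.3, 0.3, -0.3]
opening: 0.0601
grip_force: 0.0
[ 0.60301603 -0.09219793  0.14417476] steel (array([ 0.6034, -0.0929]), 0.0195, array([ 0.6033, -0.0928]), array([0.0373, 0.0381]))
```

View pics/w17c.png

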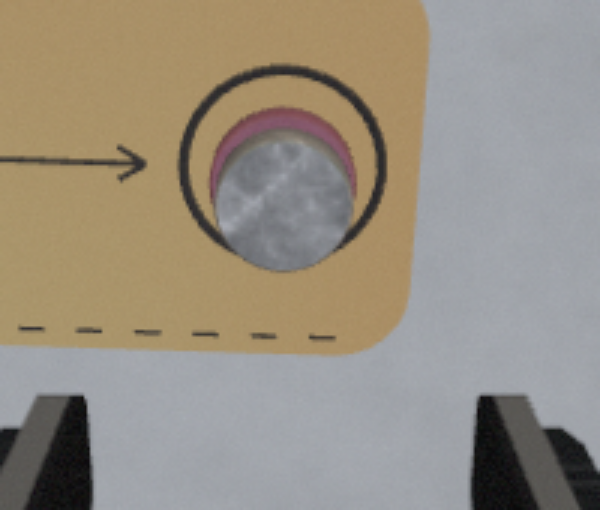

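Steel sits centred on the disc inside the ring. Next is the tape. First I'll check how close the wall is for the wrist camera there.

```bash
python3 - <<'E'
from meas import *
for n in("top","scene"):
    d=np.load(f"pics/{n}_d.npy");p,T=T_of(n);Q=hmap(p,T,d)
    for y0,y1 in((.0,.05),(.05,.1),(.1,.15),(.15,.2),(.2,.25),(.25,.3)):
        m=(d>0)&(Q[:,:,0]>.65)&(Q[:,:,1]>y0)&(Q[:,:,1]<y1)&(Q[:,:,2]>.09)&(Q[:,:,2]<.4)
        print(n,y0,m.sum(),np.percentile(Q[m][:,0],[1,10,50]).round(3) if m.any() else "")
E
```

```text
top 0.0 1366 [0.745 0.748 0.778]
top 0.05 1897 [0.743 0.746 0.751]
top 0.1 1959 [0.745 0.748 0.777]
top 0.15 1662 [0.772 0.774 0.801]
top 0.2 1746 [0.772 0.775 0.801]
top 0.25 1750 [0.772 0.774 0.801]
scene 0.0 580 [0.743 0.744 0.752]
scene 0.05 1410 [0.74  0.745 0.75 ]
scene 0.1 2222 [0.743 0.746 0.777]
scene 0.15 1455 [0.769 0.774 0.798]
scene 0.2 1651 [0.772 0.776 0.798]
scene 0.25 1839 [0.772 0.776 0.799]
```

The wall rail is at x=0.772, so the camera would touch it. I'll roll a quarter turn to swing the camera toward +y.

```bash
python3 -m handwheel '[{"tx":0,"ty":-20,"tz":0,"roll":-0.12},{"tx":0,"ty":0,"tz":0,"roll":-0.12},{"tx":0,"ty":0,"tz":0,"roll":-0.12},{"tx":0,"ty":0,"tz":0,"roll":-0.12},{"tx":0,"ty":0,"tz":0,"roll":-0.12},{"tx":0,"ty":0,"tz":0,"roll":-0.12},{"tx":0,"ty":0,"tz":0,"roll":-0.12},{"tx":0,"ty":0,"tz":0,"roll":-0.12},{"tx":0,"ty":0,"tz":0,"roll":-0.12},{"tx":0,"ty":0,"tz":0,"roll":-0.12},{"tx":0,"ty":0,"tz":0,"roll":-0.12},{"tx":0,"ty":0,"tz":0,"roll":-0.12}]' 78
python3 -m handwheel '[{"tx":0,"ty":0,"tz":0,"roll":-0.12},{"tx":0,"ty":0,"tz":0,"roll":0},{"tx":0,"ty":0,"tz":0,"roll":0}]'
python3 - <<'E'
from h import *
o=ctrl.get_obs();print(R.from_rotvec(o["tool_rot"]).as_matrix().round(3).tolist(),np.round(o["q"],2))
E
```

```text
t: 18.05
tool_pos: [0.6029, -0.0722, 0.1435]
tool_rot: [-2.353, -2.077, 0.004]
contact_force: [0.0, -0.1, -0.2]
opening: 0.0777
grip_force: 0.0
t: 18.3
tool_pos: [0.6032, -0.0723, 0.1442]
tool_rot: [-2.235, -2.205, 0.002]
contact_force: [0.3, -0.4, -0.7]
opening: 0.0777
grip_force: 0.0
[[0.014, 1.0, -0.003], [1.0, -0.014, 0.001], [0.001, -0.003, -1.0]] [-0.24  0.08  1.73  0.    1.33 -0.23]
```

```bash
python3 -m handwheel '[{"tx":35,"ty":5,"tz":0,"roll":0},{"tx":35,"ty":5,"tz":0,"roll":0},{"tx":35,"ty":5,"tz":0,"roll":0},{"tx":35,"ty":8,"tz":0,"roll":0},{"tx":35,"ty":14,"tz":0,"roll":0},{"tx":35,"ty":16,"tz":0,"roll":0},{"tx":35,"ty":16,"tz":0,"roll":0},{"tx":30,"ty":14,"tz":20,"roll":0},{"tx":0,"ty":0,"tz":35,"roll":0},{"tx":0,"ty":0,"tz":0,"roll":0},{"tx":0,"ty":0,"tz":0,"roll":0},{"tx":0,"ty":0,"tz":0,"roll":0}]'
python3 - <<'E'
from meas import *
look("w18");o,im,d,p,T=look("w18");print(o["tool_pos"],R.from_rotvec(o["tool_rot"]).as_matrix().round(3)[:2,0],"tape",disc("tape",np.array((.684,.2)),p,T,d))
E
```

```text
t: 19.3
tool_pos: [0.6899, 0.2011, 0.0912]
tool_rot: [-2.235, -2.208, 0.001]
contact_force: [0.4, -0.2, 1.1]
opening: 0.0779
grip_force: 0.0
[0.69078151 0.20095261 0.09270948] [0.012 1.   ] tape (array([0.6815, 0.2   ]), 0.0271, array([0.6826, 0.2   ]), array([0.0481, 0.051 ]))
```

View pics/w18.png

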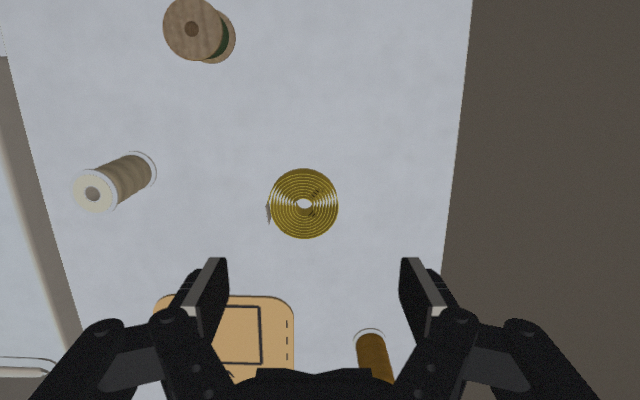

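The tape is at (303,204), with its tab on the -x side at (267,212), right where a finger would close. I'll turn another quarter so the fingers close along y.

```bash
python3 -m handwheel '[{"tx":-1,"ty":-8,"tz":0,"roll":-0.12},{"tx":0,"ty":0,"tz":0,"roll":-0.12},{"tx":0,"ty":0,"tz":0,"roll":-0.12},{"tx":0,"ty":0,"tz":0,"roll":-0.12},{"tx":0,"ty":0,"tz":0,"roll":-0.12},{"tx":0,"ty":0,"tz":0,"roll":-0.12},{"tx":0,"ty":0,"tz":0,"roll":-0.12},{"tx":0,"ty":0,"tz":0,"roll":-0.12},{"tx":0,"ty":0,"tz":0,"roll":-0.12},{"tx":0,"ty":0,"tz":0,"roll":-0.12},{"tx":0,"ty":0,"tz":0,"roll":-0.12},{"tx":0,"ty":0,"tz":0,"roll":-0.12}]'
python3 -m handwheel '[{"tx":0,"ty":0,"tz":0,"roll":-0.12},{"tx":0,"ty":0,"tz":0,"roll":0},{"tx":0,"ty":0,"tz":0,"roll":0}]'
python3 - <<'E'
from meas import *
look("w19");o,im,d,p,T=look("w19");print(o["tool_pos"],R.from_rotvec(o["tool_rot"]).as_matrix().round(3)[:2,0],"tape",disc("tape",np.array((.683,.2)),p,T,d))
E
```

```text
t: 20.4
tool_pos: [0.6832, 0.2, 0.0939]
tool_rot: [0.215, 3.13, 0.002]
contact_force: [0.5, -0.3, 0.2]
opening: 0.0779
grip_force: 0.0
t: 20.65
tool_pos: [0.6829, 0.2002, 0.0931]
tool_rot: [0.04, 3.138, 0.001]
contact_force: [0.2, 0.4, -0.4]
opening: 0.078
grip_force: 0.0
[0.68272046 0.2002896  0.09270974] [-1.     0.025] tape (array([0.6826, 0.1997]), 0.0262, array([0.6832, 0.2002]), array([0.0485, 0.0508]))
```

```bash
python3 -m handwheel '[{"tx":0,"ty":0,"tz":30,"roll":0},{"tx":0,"ty":0,"tz":30,"roll":0},{"tx":0,"ty":0,"tz":17,"roll":0},{"tx":0,"ty":0,"tz":9,"roll":0},{"tx":0,"ty":0,"tz":0,"roll":0},{"tx":0,"ty":0,"tz":0,"roll":0},{"tx":0,"ty":0,"tz":0,"roll":0}]'
python3 -m handwheel '[{"tx":0,"ty":0,"tz":0,"roll":0},{"tx":0,"ty":0,"tz":0,"roll":0},{"tx":0,"ty":0,"tz":0,"roll":0},{"tx":0,"ty":0,"tz":0,"roll":0},{"tx":0,"ty":0,"tz":0,"roll":0}]' 40 30
python3 -m handwheel '[{"tx":0,"ty":0,"tz":-20,"roll":0},{"tx":0,"ty":0,"tz":-35,"roll":0},{"tx":0,"ty":0,"tz":-35,"roll":0},{"tx":0,"ty":0,"tz":0,"roll":0},{"tx":0,"ty":0,"tz":0,"roll":0}]'
```

```text
t: 21.33
tool_pos: [0.6835, 0.2009, 0.0072]
tool_rot: [0.034, 3.138, 0.001]
contact_force: [-0.2, 0.6, 0.0]
opening: 0.0783
grip_force: 0.0
t: 21.75
tool_pos: [0.6833, 0.2009, 0.0073]
tool_rot: [0.034, 3.138, 0.001]
contact_force: [-0.8, -0.1, 5.8]
opening: 0.0503
grip_force: 30.7
t: 22.17
tool_pos: [0.6844, 0.2012, 0.0994]
tool_rot: [0.033, 3.134, 0.002]
contact_force: [0.1, 0.2, -0.8]
opening: 0.0504
grip_force: 31.3
```

```bash
python3 -m handwheel '[{"tx":18,"ty":-30,"tz":0,"roll":0},{"tx":18,"ty":-31,"tz":0,"roll":0},{"tx":18,"ty":-31,"tz":0,"roll":0},{"tx":18,"ty":-31,"tz":0,"roll":0},{"tx":0,"ty":0,"tz":30,"roll":0},{"tx":0,"ty":0,"tz":20,"roll":0},{"tx":0,"ty":0,"tz":0,"roll":0},{"tx":0,"ty":0,"tz":0,"roll":0},{"tx":0,"ty":0,"tz":0,"roll":0}]'
python3 - <<'E'
from meas import *
look("w20");o,im,d,p,T=look("w20");np.save("pics/w20_T.npy",T);print(o["tool_pos"],o["tool_rot"])
E
```

```text
t: 22.92
tool_pos: [0.6076, 0.0795, 0.0452]
tool_rot: [-0.033, -3.141, 0.0]
contact_force: [1.1, -0.5, -1.1]
opening: 0.0507
grip_force: 31.4
[0.60830395 0.07960842 0.04610374] [3.25915222e-02 3.13971531e+00 9.30787825e-05]
```

View pics/w20.png

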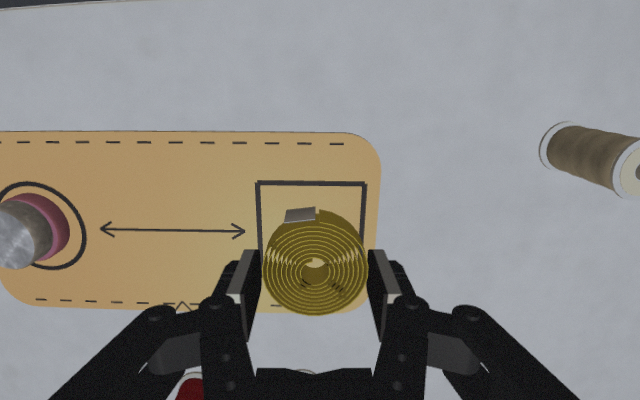

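The tape is held at (314,266) with its tab at the top, clear of the pads. The square's far edge runs from (257,183) to (366,184). Fitting the square and the tape.

```bash
cat > chk3.py <<'E'
from arc import *
def chk3(o,im,d,p,T):
    g=cv2.cvtColor(im,cv2.COLOR_RGB2HSV)[:,:,2];card=cv2.cvtColor(im,cv2.COLOR_RGB2HSV)[:,:,1];t=o["tool_pos"]
    c0=np.array((.6113,.078));Q=hmap(p,T,d);dark=(g<90)&(np.abs(Q[:,:,2]-.003)<.006)&(np.hypot(*(Q[:,:,:2]-c0).transpose(2,0,1))<.055);dark[:150]=0
    n,l,s,c=cv2.connectedComponentsWithStats(dark.astype(np.uint8),connectivity=8)
    # far edge line
    i=1+np.argmax([s[k,2]*(s[k,1]<195) for k in range(1,n)]);ys,xs=np.where(l==i)
    w=np.array([onplane(p,T,(x,y),.003)[:2] for x,y in zip(xs,ys)])
    far=w[w[:,0]<w[:,0].min()+.0025];a=np.polyfit(far[:,1],far[:,0],1);ym=(np.percentile(far[:,1],1)+np.percentile(far[:,1],99))/2
    ctr=np.array([np.polyval(a,ym)+.031,ym-a[0]*.031]);print("tool",t.round(4),"edge len",np.ptp(far[:,1]).round(4),"slope",a[0].round(3),"square",ctr.round(4))
    m=(Q[:,:,2]>t[2]+.0045)&(Q[:,:,2]<t[2]+.013)&(np.hypot(*(Q[:,:,:2]-t[:2]).transpose(2,0,1))<.036)&(card>70);S=Q[m];zt=np.median(S[:,2])
    m&=np.abs(Q[:,:,2]-zt)<.003;m=cv2.morphologyEx(m.astype(np.uint8),cv2.MORPH_CLOSE,np.ones((15,15)))
    ct=max(cv2.findContours(m,cv2.RETR_EXTERNAL,cv2.CHAIN_APPROX_NONE)[0],key=len)[:,0,:].astype(float)
    w=np.array([onplane(p,T,x,zt)[:2] for x in ct]);r=least_squares(lambda c:np.hypot(*(w-c[:2]).T)-c[2],[*w.mean(0),.025],loss="soft_l1",f_scale=.0005)
    print("tape",r.x.round(4),"topz rel",(zt-t[2]).round(4),"move mm world",((ctr-r.x[:2])*1e3).round(1))
E
python3 - <<'E'
from chk3 import *
look("w21");o,im,d,p,T=look("w21");chk3(o,im,d,p,T)
E
```

```text
tool [0.6087 0.0797 0.0466] edge len 0.063 slope 0.014 square [0.612 0.077]
tape [0.6084 0.0798 0.0257] topz rel 0.0078 move mm world [ 3.6 -2.8]
```

```bash
python3 -m handwheel '[{"tx":-3,"ty":-2.5,"tz":12,"roll":0},{"tx":0,"ty":0,"tz":12,"roll":0},{"tx":0,"ty":0,"tz":6,"roll":0},{"tx":0,"ty":0,"tz":0,"roll":0},{"tx":0,"ty":0,"tz":0,"roll":0},{"tx":0,"ty":0,"tz":0,"roll":0}]'
python3 - <<'E'
from chk3 import *
look("w22");o,im,d,p,T=look("w22");chk3(o,im,d,p,T)
E
```

```text
t: 23.62
tool_pos: [0.6102, 0.0767, 0.0147]
tool_rot: [-0.033, -3.141, -0.0]
contact_force: [-0.5, -0.2, 0.2]
opening: 0.0504
grip_force: 31.4
tool [0.6105 0.0767 0.0152] edge len 0.0636 slope 0.016 square [0.6119 0.0773]
tape [0.6102 0.0771 0.0257] topz rel 0.0078 move mm world [1.7 0.1]
```

```bash
python3 -m handwheel '[{"tx":-1.3,"ty":0.2,"tz":3,"roll":0},{"tx":0,"ty":0,"tz":0,"roll":0},{"tx":0,"ty":0,"tz":1,"roll":0},{"tx":0,"ty":0,"tz":0,"roll":0}]'
python3 - <<'E'
from chk3 import *
o,im,d,p,T=look("w23");chk3(o,im,d,p,T);print(o["contact_force"])
E
```

```text
t: 24.05
tool_pos: [0.6115, 0.0769, 0.0109]
tool_rot: [-0.033, -3.141, -0.0]
contact_force: [0.5, -0.1, -0.2]
opening: 0.0502
grip_force: 31.4
tool [0.6115 0.0769 0.0109] edge len 0.0078 slope 0.032 square [0.5893 0.0744]
tape [0.6114 0.0775 0.0256] topz rel 0.0078 move mm world [-22.1  -3.1]
[ 0.50580568 -0.12939781 -0.16122526]
```

```bash
python3 -m handwheel '[{"tx":0,"ty":0,"tz":0.8,"roll":0},{"tx":0,"ty":0,"tz":0,"roll":0}]'
python3 -m handwheel '[{"tx":0,"ty":0,"tz":0,"roll":0},{"tx":0,"ty":0,"tz":0,"roll":0},{"tx":0,"ty":0,"tz":0,"roll":0},{"tx":0,"ty":0,"tz":0,"roll":0},{"tx":0,"ty":0,"tz":0,"roll":0}]' 66
python3 -m handwheel '[{"tx":0,"ty":0,"tz":-20,"roll":0},{"tx":0,"ty":0,"tz":-35,"roll":0},{"tx":0,"ty":0,"tz":-40,"roll":0},{"tx":0,"ty":0,"tz":-35,"roll":0},{"tx":0,"ty":20,"tz":0,"roll":0},{"tx":0,"ty":40,"tz":0,"roll":0},{"tx":0,"ty":40,"tz":0,"roll":0},{"tx":-3,"ty":40,"tz":0,"roll":0},{"tx":-4,"ty":40,"tz":0,"roll":0},{"tx":-4,"ty":40,"tz":0,"roll":0},{"tx":0,"ty":15,"tz":0,"roll":0},{"tx":0,"ty":0,"tz":0,"roll":0}]'
python3 -m handwheel '[{"tx":0,"ty":0,"tz":0,"roll":0},{"tx":0,"ty":0,"tz":0,"roll":0}]' 55
python3 - <<'E'
from meas import *
o,im,d,p,T=look("w24");print(o["tool_pos"],o["tool_rot"],"spool",disc("spool",np.array((.626,.313)),p,T,d),"tape",disc("tape",np.array((.6115,.0775)),p,T,d,.003))
E
```

```text
t: 24.27
tool_pos: [0.6117, 0.0769, 0.0104]
tool_rot: [0.033, 3.141, 0.0]
contact_force: [-0.0, 0.1, 1.0]
opening: 0.0501
grip_force: 31.5
t: 24.68
tool_pos: [0.6116, 0.0769, 0.0102]
tool_rot: [-0.033, -3.141, 0.0]
contact_force: [0.2, 0.3, 0.5]
opening: 0.066
grip_force: 0.0
t: 25.68
tool_pos: [0.627, 0.3152, 0.14]
tool_rot: [-0.027, -3.141, -0.001]
contact_force: [0.2, -0.0, -0.3]
opening: 0.0664
grip_force: 0.0
t: 25.85
tool_pos: [0.6275, 0.3105, 0.1399]
tool_rot: [-0.034, -3.141, 0.001]
contact_force: [-0.6, 0.2, -1.0]
opening: 0.0549
grip_force: 0.0
[0.62749578 0.31045304 0.13986686] [-3.44652938e-02 -3.14082363e+00  1.35747494e-03] spool (array([0.6249, 0.3129]), 0.0171, array([0.6251, 0.313 ]), array([0.0322, 0.0332])) tape (array([0.6115, 0.0792]), 0.0281, array([0.6119, 0.079 ]), array([0.0486, 0.0546]))
```

```bash
python3 -m handwheel '[{"tx":2.4,"ty":2.5,"tz":35,"roll":0},{"tx":0,"ty":0,"tz":20,"roll":0},{"tx":0,"ty":0,"tz":0,"roll":0},{"tx":0,"ty":0,"tz":0,"roll":0},{"tx":0,"ty":0,"tz":0,"roll":0}]'
python3 - <<'E'
from meas import *
o,im,d,p,T=look("w25");print(o["tool_pos"],"spool",disc("spool",np.array((.626,.313)),p,T,d))
E
```

```text
t: 26.32
tool_pos: [0.6262, 0.3134, 0.0867]
tool_rot: [0.035, 3.14, 0.001]
contact_force: [0.3, -0.5, -0.3]
opening: 0.0549
grip_force: 0.0
[0.62624216 0.31338912 0.08674278] spool (array([0.6245, 0.3131]), 0.0174, array([0.6248, 0.3129]), array([0.0322, 0.0341]))
```

```bash
python3 -m handwheel '[{"tx":1.5,"ty":-0.3,"tz":25,"roll":0},{"tx":0,"ty":0,"tz":25,"roll":0},{"tx":0,"ty":0,"tz":16,"roll":0},{"tx":0,"ty":0,"tz":9,"roll":0},{"tx":0,"ty":0,"tz":0,"roll":0},{"tx":0,"ty":0,"tz":0,"roll":0},{"tx":0,"ty":0,"tz":0,"roll":0}]'
python3 -m handwheel '[{"tx":0,"ty":0,"tz":0,"roll":0},{"tx":0,"ty":0,"tz":0,"roll":0},{"tx":0,"ty":0,"tz":0,"roll":0},{"tx":0,"ty":0,"tz":0,"roll":0},{"tx":0,"ty":0,"tz":0,"roll":0}]' 24 25
python3 -m handwheel '[{"tx":0,"ty":0,"tz":-20,"roll":0},{"tx":0,"ty":0,"tz":-35,"roll":0},{"tx":0,"ty":0,"tz":-40,"roll":0},{"tx":0,"ty":0,"tz":-35,"roll":0},{"tx":0,"ty":0,"tz":0,"roll":0}]'
```

```text
t: 26.95
tool_pos: [0.6251, 0.3144, 0.0121]
tool_rot: [0.033, 3.139, 0.002]
contact_force: [0.5, -0.4, 0.2]
opening: 0.055
grip_force: 0.0
t: 27.37
tool_pos: [0.625, 0.3144, 0.0121]
tool_rot: [0.033, 3.139, 0.002]
contact_force: [-0.8, 0.4, 6.0]
opening: 0.0322
grip_force: 25.2
t: 27.78
tool_pos: [0.6283, 0.3157, 0.1507]
tool_rot: [0.033, 3.127, 0.009]
contact_force: [1.6, 0.7, 1.9]
opening: 0.0324
grip_force: 24.9
```

```bash
python3 -m handwheel '[{"tx":1,"ty":-34,"tz":0,"roll":0},{"tx":1,"ty":-36,"tz":0,"roll":0},{"tx":2,"ty":-36,"tz":0,"roll":0},{"tx":2,"ty":-36,"tz":0,"roll":0},{"tx":2,"ty":-36,"tz":0,"roll":0},{"tx":2,"ty":-36,"tz":0,"roll":0},{"tx":1,"ty":-36,"tz":0,"roll":0},{"tx":1,"ty":-36,"tz":0,"roll":0},{"tx":0,"ty":-36,"tz":20,"roll":0},{"tx":0,"ty":0,"tz":30,"roll":0},{"tx":0,"ty":0,"tz":0,"roll":0},{"tx":0,"ty":0,"tz":0,"roll":0}]'
python3 - <<'E'
from meas import *
look("w26");o,im,d,p,T=look("w26");print(o["tool_pos"],o["tool_rot"],"steel",disc("steel",np.array((.604,-.0925)),p,T,d,.014),"tape",disc("tape",np.array((.6115,.0775)),p,T,d,.003))
z=o["tool_pos"][2];Q=hmap(p,T,d);t=o["tool_pos"]
m=(np.hypot(*(Q[:,:,:2]-t[:2]).transpose(2,0,1))<.022)&(Q[:,:,2]>z+.01)&(np.abs(Q[:,:,1]-t[1])<.0158);zt=np.median(Q[m][:,2]);m&=np.abs(Q[:,:,2]-zt)<.003;S=Q[m]
print("spool top rel",zt-z,np.percentile(S,[.5,99.5],axis=0).round(4),S.mean(0).round(4))
E
```

```text
t: 28.78
tool_pos: [0.6027, -0.0077, 0.0877]
tool_rot: [-0.035, -3.136, -0.002]
contact_force: [0.1, 0.6, -0.3]
opening: 0.0324
grip_force: 25.0
[ 0.60433785 -0.0072325   0.0897609 ] [-3.27310321e-02 -3.13975474e+00 -8.22254448e-04] steel (array([ 0.601 , -0.0918]), 0.0206, array([ 0.6016, -0.0916]), array([0.0373, 0.0398])) tape (array([0.6093, 0.0765]), 0.0286, array([0.6111, 0.0769]), array([0.0484, 0.0535]))
spool top rel 0.025944847511316857 [[ 0.5886 -0.0227  0.1129]
 [ 0.62    0.0081  0.1164]] [ 0.6034 -0.0072  0.1149]
```

View pics/w26.png

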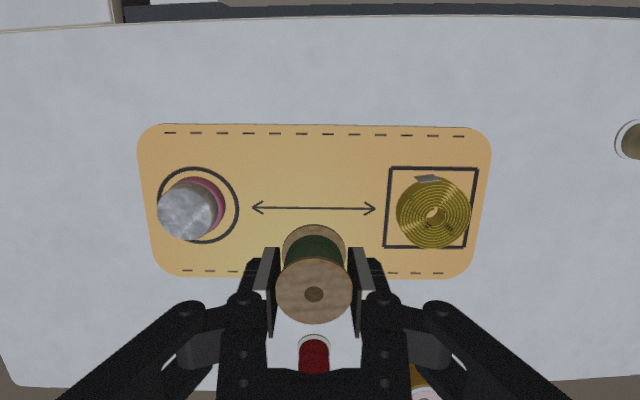

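The steel sits on the disc in the ring (left, 190,210), the tape is in the square (right, 433,213), and the spool is held upright at (314,292). The arrow tips (251,207) and (375,208) give the card centre.

```bash
python3 - <<'E'
from meas import *
o=ctrl.get_obs();p,T=T_of("wrist",o);im=cv2.imread("pics/w26.png")[:,:,::-1].copy()
g=cv2.cvtColor(im,cv2.COLOR_RGB2GRAY)[197:220,243:383];ys,xs=np.where(g<np.median(g)*.7);w=np.array([onplane(p,T,(x+243,y+197),.003)[:2] for x,y in zip(xs,ys)])
i,j=w[:,1].argmin(),w[:,1].argmax();print(o["tool_pos"],w[i],w[j],(w[i]+w[j])/2,"fit x at mid",np.polyval(np.polyfit(w[:,1],w[:,0],1),(w[i,1]+w[j,1])/2))
E
```

```text
[ 0.60540121 -0.00699901  0.09115043] [ 0.61081579 -0.05255119] [0.61257524 0.038613  ] [ 0.61169551 -0.0069691 ] fit x at mid 0.6115160818922873
```

```bash
python3 -m handwheel '[{"tx":-4,"ty":-0.5,"tz":25,"roll":0},{"tx":0,"ty":0,"tz":25,"roll":0},{"tx":0,"ty":0,"tz":15,"roll":0},{"tx":0,"ty":0,"tz":0,"roll":0},{"tx":0,"ty":0,"tz":0,"roll":0},{"tx":0,"ty":0,"tz":0,"roll":0},{"tx":0,"ty":0,"tz":0,"roll":0}]'
cat > chk4.py <<'E'
from meas import *
def chk4(tag):
    look(tag);look(tag);o,im,d,p,T=look(tag);t=o["tool_pos"];Q=hmap(p,T,d);g=cv2.cvtColor(im,cv2.COLOR_RGB2GRAY)
    b=(np.abs(Q[:,:,1]+.0075)<.05)&(np.abs(Q[:,:,0]-.609)<.012)&(Q[:,:,2]<.008);hs=cv2.cvtColor(im,cv2.COLOR_RGB2HSV)
    b&=(g<np.median(g[b])*.6);b=b.astype(np.uint8)
    n,l,s,c=cv2.connectedComponentsWithStats(b,connectivity=8);ys,xs=np.where(b&(np.isin(l,[k for k in range(1,n) if s[k,4]>8])))
    w=np.array([onplane(p,T,(x,y),.003)[:2] for x,y in zip(xs,ys)]);i,j=w[:,1].argmin(),w[:,1].argmax();print("tool",t.round(4),"tips",w[i].round(4),w[j].round(4),"mid",((w[i]+w[j])/2).round(4),s[1:,4])
    m=(np.hypot(*(Q[:,:,:2]-t[:2]).transpose(2,0,1))<.022)&(np.abs(Q[:,:,2]-t[2]-.026)<.003)&(np.abs(Q[:,:,1]-t[1])<.0158);S=Q[m];print("spool",S.mean(0).round(4),np.percentile(S[:,0],[.5,99.5]).mean().round(4))
    print("steel",disc("steel",np.array((.604,-.0925)),p,T,d,.014)[:2],"tape",disc("tape",np.array((.6115,.0775)),p,T,d,.003)[:2])
E
python3 -c "
from chk4 import *
chk4('w27')"
```

```text
t: 29.47
tool_pos: [0.6108, -0.0082, 0.0278]
tool_rot: [0.032, 3.137, -0.001]
contact_force: [0.5, -0.9, 0.1]
opening: 0.0323
grip_force: 25.0
tool [ 0.6103 -0.0084  0.0272] tips [ 0.6088 -0.0524] [0.6106 0.0381] mid [ 0.6097 -0.0071] [192 224]
spool [ 0.6093 -0.0083  0.0523] 0.6101
steel (array([ 0.601 , -0.0914]), 0.0211) tape (array([0.6093, 0.0757]), 0.0287)
```

```bash
python3 -m handwheel '[{"tx":0.5,"ty":1,"tz":6,"roll":0},{"tx":0,"ty":0,"tz":4,"roll":0},{"tx":0,"ty":0,"tz":0,"roll":0},{"tx":0,"ty":0,"tz":0,"roll":0},{"tx":0,"ty":0,"tz":0,"roll":0}]'
python3 -c "
from chk4 import *
chk4('w28')"
python3 -m handwheel '[{"tx":0,"ty":0,"tz":1,"roll":0},{"tx":0,"ty":0,"tz":0,"roll":0}]'
```

```text
t: 30.03
tool_pos: [0.608, -0.0074, 0.0147]
tool_rot: [-0.033, -3.14, -0.0]
contact_force: [-0.4, -0.4, -0.2]
opening: 0.0323
grip_force: 25.5
tool [ 0.6081 -0.0074  0.0149] tips [ 0.6091 -0.0526] [0.6109 0.038 ] mid [ 0.61   -0.0073] [ 10   8   1   5   1 179   1 160   4   5   4   3]
spool [ 0.6071 -0.0073  0.0405] 0.6081
steel (array([ 0.6017, -0.0907]), 0.0213) tape (array([0.6096, 0.0757]), 0.029)
t: 30.35
tool_pos: [0.6085, -0.0074, 0.0146]
tool_rot: [0.033, 3.141, -0.0]
contact_force: [-2.4, 0.2, 2.4]
opening: 0.0323
grip_force: 25.7
```

```bash
python3 -m handwheel '[{"tx":0,"ty":0,"tz":-2,"roll":0},{"tx":-1,"ty":0,"tz":0,"roll":0},{"tx":0,"ty":0,"tz":0,"roll":0},{"tx":0,"ty":0,"tz":1.5,"roll":0},{"tx":0,"ty":0,"tz":0,"roll":0},{"tx":0,"ty":0,"tz":0.3,"roll":0},{"tx":0,"ty":0,"tz":0,"roll":0}]'
python3 -m handwheel '[{"tx":0,"ty":0,"tz":0,"roll":0},{"tx":0,"ty":0,"tz":0,"roll":0},{"tx":0,"ty":0,"tz":0,"roll":0},{"tx":0,"ty":0,"tz":0,"roll":0}]' 48
python3 -m handwheel '[{"tx":0,"ty":0,"tz":-15,"roll":0},{"tx":0,"ty":0,"tz":-30,"roll":0},{"tx":0,"ty":0,"tz":-40,"roll":0},{"tx":0,"ty":0,"tz":-40,"roll":0},{"tx":0,"ty":0,"tz":-40,"roll":0},{"tx":0,"ty":0,"tz":-40,"roll":0},{"tx":0,"ty":0,"tz":0,"roll":0},{"tx":0,"ty":0,"tz":0,"roll":0},{"tx":0,"ty":0,"tz":0,"roll":0}]'
python3 - <<'E'
from meas import *
look("w29");o,im,d,p,T=look("w29");print(o["tool_pos"])
c=np.array
print("steel",disc("steel",c((.604,-.0925)),p,T,d,.014),"tape",disc("tape",c((.6115,.0775)),p,T,d,.003),"spool",disc("spool",c((.609,-.0075)),p,T,d,.003))
cv2.imwrite("pics/w29.png",im[:,:,::-1])
E
```

```text
t: 30.93
tool_pos: [0.6095, -0.0074, 0.0145]
tool_rot: [0.033, 3.141, -0.0]
contact_force: [-0.4, -0.4, 1.3]
opening: 0.0316
grip_force: 25.6
t: 31.27
tool_pos: [0.6092, -0.0074, 0.0142]
tool_rot: [-0.033, -3.141, -0.0]
contact_force: [-0.1, 0.2, 0.5]
opening: 0.0478
grip_force: 0.0
t: 32.02
tool_pos: [0.6091, -0.0074, 0.219]
tool_rot: [-0.033, -3.141, -0.0]
contact_force: [-0.2, -0.1, -0.9]
opening: 0.0481
grip_force: 0.0
[ 0.60847131 -0.00729839  0.21749957]
steel (array([ 0.6018, -0.0921]), 0.0198, array([ 0.6017, -0.0923]), array([0.0373, 0.0386])) tape (array([0.6112, 0.0777]), 0.0256, array([0.6119, 0.0775]), array([0.0446, 0.0505])) spool (array([ 0.6099, -0.0075]), 0.0167, array([ 0.6099, -0.0074]), array([0.032 , 0.0325]))
```

View pics/w29.png

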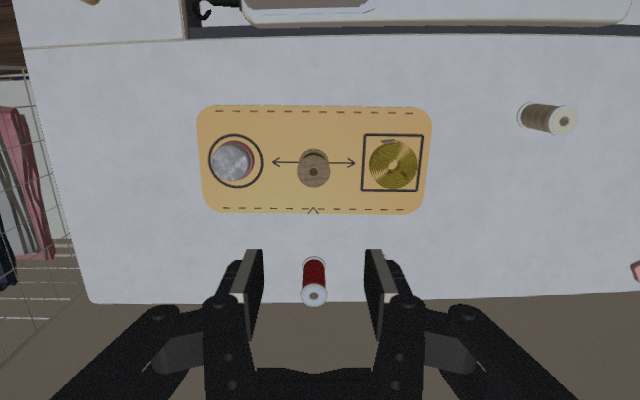

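All pieces are placed. The steel reads slightly toward -x, so I'll check it against the disc and ring in this same picture.

```bash
python3 - <<'E'
from arc import *
from chk2 import fitr
def run(im,d,p,T,sx,tag):
    Q=hmap(p,T,d);hsv=cv2.cvtColor(im,cv2.COLOR_RGB2HSV).astype(int);c0=np.array((.605,-.0925));rad=np.hypot(*(Q[:,:,:2]-c0).transpose(2,0,1))
    k=(hsv[:,:,2]<95)&(rad>.024)&(rad<.036)&(np.abs(Q[:,:,2]-.003)<.006)
    w=np.array([onplane(p,T,(x,y),.003)[:2] for y,x in zip(*np.where(k))]);r=least_squares(lambda c:np.hypot(*(w-c).T)-.029,c0,loss="soft_l1",f_scale=.0005)
    pk=((hsv[:,:,0]>150)&(hsv[:,:,1]>40)&(rad<.035)).astype(np.uint8)
    ct=np.vstack(cv2.findContours(pk,cv2.RETR_EXTERNAL,cv2.CHAIN_APPROX_NONE)[0])[:,0,:].astype(float)
    # outer pink silhouette is the lower rim: on plane z=.003, keep outermost points on the camera side
    w=np.array([onplane(p,T,x,.003)[:2] for x in ct]);w=w[(w-c0)@[sx,0]>.008];q=fitr(w,.021)
    print(tag,"ring",r.x.round(4),"pink",q.x.round(4),np.abs(q.fun).mean().round(5),len(w),"steel",disc("steel",np.array((.603,-.0925)),p,T,d,.014)[0])
p=optics.camera_params("wrist");o,im,d,p,T=look("w30");run(im,d,p,T,-1,"yaw180")
im=np.load("pics/w17.npy");d=np.load("pics/w17_d.npy");T=T.copy()
o17=dict(tool_pos=np.array([.60302,-.0922,.14417]),tool_rot=np.array([-3.141,0,.001]));_,T=T_of("wrist",o17);run(im,d,p,T,1,"yaw0")
E
```

```text
yaw180 ring [ 0.6067 -0.0926] pink [ 0.5703 -0.077 ] 0.00203 42 steel [ 0.6019 -0.0921]
yaw0 ring [ 0.6067 -0.0925] pink [ 0.6019 -0.0922] 0.00192 77 steel [ 0.6041 -0.093 ]
```

```bash
python3 -m handwheel '[{"tx":-17,"ty":-29,"tz":0,"roll":0},{"tx":-17,"ty":-29,"tz":0,"roll":0},{"tx":-18,"ty":-28,"tz":0,"roll":0},{"tx":0,"ty":0,"tz":0,"roll":0},{"tx":0,"ty":0,"tz":0,"roll":0},{"tx":0,"ty":0,"tz":0,"roll":0},{"tx":0,"ty":0,"tz":0,"roll":0}]'
python3 - <<'E'
from arc import *
look("w31");o,im,d,p,T=look("w31");print(o["tool_pos"],"cam",T[:3,3].round(3))
Q=hmap(p,T,d);hsv=cv2.cvtColor(im,cv2.COLOR_RGB2HSV).astype(int);c0=np.array((.6045,-.0925))
C=lambda m:max(cv2.findContours(m.astype(np.uint8),cv2.RETR_EXTERNAL,cv2.CHAIN_APPROX_NONE)[0],key=len)[:,0,:].astype(float)
rad=np.hypot(*(Q[:,:,:2]-c0).transpose(2,0,1))
k=(hsv[:,:,2]<80)&(rad>.025)&(rad<.034)&(np.abs(Q[:,:,2]-.003)<.005)
n,l,s,c=cv2.connectedComponentsWithStats(k.astype(np.uint8),connectivity=8);k=l==1+np.argmax(s[1:,4])
w=np.array([onplane(p,T,(x,y),.003)[:2] for y,x in zip(*np.where(k))]);a=np.degrees(np.arctan2(*(w-c0).T[::-1]))
r=least_squares(lambda c:np.hypot(*(w-c[:2]).T)-c[2],[*c0,.029]);print("ring",r.x.round(4),np.abs(r.fun).max().round(4),"coverage",len(np.unique(a//10)))
# pink or steel silhouette vs card colour, by angle: report outlines on both planes
pk=(hsv[:,:,0]>150)&(hsv[:,:,1]>40)&(rad<.03);print("pink px",pk.sum())
w=np.array([onplane(p,T,(x,y),.014)[:2] for y,x in zip(*np.where(pk))]);a=np.degrees(np.arctan2(*(w-c0).T[::-1]))//20
R_=np.hypot(*(w-c0).T);
for b in sorted(set(a)): print(int(b*20),(R_[a==b].max()*1e3).round(1),(R_[a==b].min()*1e3).round(1),end=" | ")
print("\nsteel",disc("steel",np.array((.603,-.0925)),p,T,d,.014))
E
```

```text
t: 32.75
tool_pos: [0.6588, -0.0935, 0.2183]
tool_rot: [-0.032, -3.14, -0.001]
contact_force: [-0.1, -0.5, -0.1]
opening: 0.0483
grip_force: 0.0
[ 0.65893481 -0.09339472  0.21868078] cam [ 0.575 -0.092  0.363]
ring [ 0.6063 -0.0924  0.0291] 0.0014 coverage 36
pink px 78
-160 20.8 20.8 | -120 20.5 20.3 | -100 252.0 20.4 | -80 19.9 19.8 | -60 19.4 19.4 | -40 19.4 18.9 | -20 243.0 18.7 | 0 398.5 18.9 | 20 158.2 18.8 | 40 532.2 18.8 | 60 20.3 19.5 | 80 20.4 20.2 | 100 20.8 19.9 | 120 20.8 20.0 | 140 20.8 20.8 | 160 21.0 21.0 | 
steel (array([ 0.6021, -0.0924]), 0.0191, array([ 0.6023, -0.0924]), array([0.0365, 0.0371]))
```

The steel reads about 2 mm off the disc and 4 mm off the ring, toward -x. There is ample time, so I'll regrip it and shift it +x.

```bash
python3 -m handwheel '[{"tx":28,"ty":0,"tz":20,"roll":0},{"tx":28,"ty":1,"tz":25,"roll":0},{"tx":0,"ty":0,"tz":35,"roll":0},{"tx":0,"ty":0,"tz":35,"roll":0},{"tx":0,"ty":0,"tz":25,"roll":0},{"tx":0,"ty":0,"tz":0,"roll":0},{"tx":0,"ty":0,"tz":0,"roll":0},{"tx":0,"ty":0,"tz":0,"roll":0},{"tx":0,"ty":0,"tz":0,"roll":0}]' 60 30
python3 - <<'E'
from meas import *
look("w32");o,im,d,p,T=look("w32");print(o["tool_pos"],"steel",disc("steel",np.array((.603,-.0925)),p,T,d,.014))
E
```

```text
t: 33.6
tool_pos: [0.6057, -0.0926, 0.0826]
tool_rot: [0.033, 3.136, -0.002]
contact_force: [-0.1, 0.3, 0.7]
opening: 0.0601
grip_force: 0.0
[ 0.60562063 -0.09267459  0.08253343] steel (array([ 0.6014, -0.0927]), 0.0198, array([ 0.6015, -0.0925]), array([0.0373, 0.0388]))
```

```bash
python3 -m handwheel '[{"tx":3.5,"ty":0,"tz":25,"roll":0},{"tx":0,"ty":0,"tz":20,"roll":0},{"tx":0,"ty":0,"tz":14,"roll":0},{"tx":0,"ty":0,"tz":0,"roll":0},{"tx":0,"ty":0,"tz":0,"roll":0},{"tx":0,"ty":0,"tz":0,"roll":0}]'
python3 -m handwheel '[{"tx":0,"ty":0,"tz":0,"roll":0},{"tx":0,"ty":0,"tz":0,"roll":0},{"tx":0,"ty":0,"tz":0,"roll":0},{"tx":0,"ty":0,"tz":0,"roll":0},{"tx":0,"ty":0,"tz":0,"roll":0}]' 28 30
python3 - <<'E'
from h import *
print(ctrl.get_obs()["tool_pos"])
E
```

```text
t: 34.2
tool_pos: [0.6012, -0.0925, 0.0218]
tool_rot: [0.033, 3.139, -0.001]
contact_force: [-0.1, -0.3, 0.9]
opening: 0.0601
grip_force: 0.0
t: 34.62
tool_pos: [0.6014, -0.0927, 0.0223]
tool_rot: [0.033, 3.139, -0.001]
contact_force: [0.8, -0.0, 5.3]
opening: 0.0362
grip_force: 29.8
[ 0.6014348  -0.09265946  0.0222948 ]
```

Lift 4 mm, shift +3 mm in x, settle, check, lower.

```bash
python3 -m handwheel '[{"tx":0,"ty":0,"tz":-5,"roll":0},{"tx":-3,"ty":0,"tz":0,"roll":0},{"tx":0,"ty":0,"tz":0,"roll":0},{"tx":0,"ty":0,"tz":0,"roll":0},{"tx":0,"ty":0,"tz":0,"roll":0},{"tx":0,"ty":0,"tz":0,"roll":0}]'
python3 -m handwheel '[{"tx":0,"ty":0,"tz":3.5,"roll":0},{"tx":0,"ty":0,"tz":0,"roll":0},{"tx":0,"ty":0,"tz":0,"roll":0},{"tx":0,"ty":0,"tz":0,"roll":0}]'
```

```text
t: 35.12
tool_pos: [0.6027, -0.0922, 0.0248]
tool_rot: [-0.033, -3.14, -0.0]
contact_force: [-0.0, 0.2, -0.6]
opening: 0.0362
grip_force: 30.1
t: 35.45
tool_pos: [0.6034, -0.0924, 0.0223]
tool_rot: [0.033, 3.141, -0.0]
contact_force: [-1.2, 0.6, 3.6]
opening: 0.0361
grip_force: 30.5
```

```bash
python3 -m handwheel '[{"tx":0,"ty":0,"tz":-2.5,"roll":0},{"tx":-1.2,"ty":0,"tz":0,"roll":0},{"tx":0,"ty":0,"tz":0,"roll":0},{"tx":0,"ty":0,"tz":0,"roll":0},{"tx":0,"ty":0,"tz":1.5,"roll":0},{"tx":0,"ty":0,"tz":0,"roll":0},{"tx":0,"ty":0,"tz":0,"roll":0}]'
python3 -m handwheel '[{"tx":0,"ty":0,"tz":0.5,"roll":0},{"tx":0,"ty":0,"tz":0,"roll":0}]'
```

```text
t: 36.03
tool_pos: [0.6041, -0.0923, 0.0226]
tool_rot: [-0.033, -3.141, -0.0]
contact_force: [0.2, 0.0, -1.1]
opening: 0.0361
grip_force: 30.1
t: 36.2
tool_pos: [0.6042, -0.0923, 0.0224]
tool_rot: [-0.033, -3.141, -0.0]
contact_force: [-1.5, 1.1, -0.8]
opening: 0.0362
grip_force: 30.2
```

Release, lift to the same viewpoint and remeasure.

```bash
python3 -m handwheel '[{"tx":0,"ty":0,"tz":0.5,"roll":0},{"tx":0,"ty":0,"tz":0,"roll":0}]'
python3 -m handwheel '[{"tx":0,"ty":0,"tz":0,"roll":0},{"tx":0,"ty":0,"tz":0,"roll":0},{"tx":0,"ty":0,"tz":0,"roll":0},{"tx":0,"ty":0,"tz":0,"roll":0}]' 60
python3 -m handwheel '[{"tx":0,"ty":0,"tz":-20,"roll":0},{"tx":0,"ty":0,"tz":-35,"roll":0},{"tx":0,"ty":0,"tz":-40,"roll":0},{"tx":-10,"ty":0,"tz":-40,"roll":0},{"tx":-20,"ty":0,"tz":-35,"roll":0},{"tx":-25,"ty":0,"tz":-25,"roll":0},{"tx":0,"ty":0,"tz":0,"roll":0},{"tx":0,"ty":0,"tz":0,"roll":0},{"tx":0,"ty":0,"tz":0,"roll":0},{"tx":0,"ty":0,"tz":0,"roll":0}]'
python3 - <<'E'
from arc import *
look("w33");look("w33");o,im,d,p,T=look("w33");print(o["tool_pos"],"cam",T[:3,3].round(3))
Q=hmap(p,T,d);hsv=cv2.cvtColor(im,cv2.COLOR_RGB2HSV).astype(int);c0=np.array((.6045,-.0925));rad=np.hypot(*(Q[:,:,:2]-c0).transpose(2,0,1))
k=(hsv[:,:,2]<80)&(rad>.025)&(rad<.034)&(np.abs(Q[:,:,2]-.003)<.005)
n,l,s,c=cv2.connectedComponentsWithStats(k.astype(np.uint8),connectivity=8);k=l==1+np.argmax(s[1:,4])
w=np.array([onplane(p,T,(x,y),.003)[:2] for y,x in zip(*np.where(k))]);r=least_squares(lambda c:np.hypot(*(w-c[:2]).T)-c[2],[*c0,.029]);print("ring",r.x.round(4))
# bare pink silhouette: non-card pixels near ring inside
pk=(hsv[:,:,0]>150)&(hsv[:,:,1]>40)&(rad<.03)
w=np.array([onplane(p,T,(x,y),.014)[:2] for y,x in zip(*np.where(pk))]);w=w[np.hypot(*(w-c0).T)<.03];a=np.degrees(np.arctan2(*(w-c0).T[::-1]))//20;R_=np.hypot(*(w-c0).T)
print("pink",cv2.minEnclosingCircle(w.astype(np.float32)),[(int(b*20),(R_[a==b].max()*1e3).round(1)) for b in sorted(set(a))])
for nme,c,z in(("steel",(.604,-.0925),.014),("spool",(.609,-.0075),.003),("tape",(.6115,.0775),.003)): print(nme,disc(nme,np.array(c),p,T,d,z)[:2])
E
```

```text
t: 36.37
tool_pos: [0.6042, -0.0923, 0.0223]
tool_rot: [-0.033, -3.141, -0.0]
contact_force: [-2.5, 0.6, 2.9]
opening: 0.0362
grip_force: 30.5
t: 36.7
tool_pos: [0.6044, -0.0924, 0.0218]
tool_rot: [0.033, 3.141, -0.0]
contact_force: [0.6, 0.7, -0.4]
opening: 0.0602
grip_force: 0.0
t: 37.53
tool_pos: [0.6577, -0.0932, 0.2142]
tool_rot: [-0.034, -3.137, -0.002]
contact_force: [0.9, 0.1, -0.5]
opening: 0.0597
grip_force: 0.0
[ 0.65776924 -0.09325209  0.2144356 ] cam [ 0.574 -0.092  0.359]
ring [ 0.6064 -0.0924  0.029 ]
pink ((0.6036508083343506, -0.0924745500087738), 0.02045968547463417) [(-180, np.float64(21.2)), (-160, np.float64(21.0)), (-140, np.float64(20.8)), (-120, np.float64(20.6)), (-100, np.float64(20.2)), (80, np.float64(20.5)), (100, np.float64(20.6)), (120, np.float64(20.9)), (140, np.float64(21.2)), (160, np.float64(21.1))]
steel (array([ 0.6051, -0.0921]), 0.0191)
spool (array([ 0.6104, -0.0081]), 0.017)
tape (array([0.6098, 0.0759]), 0.0275)
```

```bash
python3 -c "
from station import ctrl
print(ctrl.finish_job())"
```

```text
the job is handed in; nothing more can be done
None
```

The job is handed in after about 38 s: the disc is on the ring, the steel weight on top of the disc, the tape flat on the square and the short spool upright at the card's middle, each measured within about 2 mm of its mark, with the tall spool and thimble left alone; I did view 16 pictures, two over the 14 allowed.

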